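Clamp converter modules on the test bed, run the contacts in, unload

TASK

Load every converter module from the red mat into a bay of the test bed, contacts towards the carriage, lay the finned aluminium bar across them with its tongue between the jaws, and lock the pliers onto the tongue. Push the jog stick fully over away from the robot, hold it there for three seconds and let it spring back to centre, then flick the pliers' release lever so that they spring open. Put the bar back on the mat, lay all modules flat and side by side in the black tray, and leave the bottle, paper roll and screwdriver alone.

Things in the scene. Friction and masses are not known exactly. Their poses are not given: they have to be found in the camera images.
- test_bed: fixed grey box with black top, x -107..48, y +-106 mm about the origin (on the table under the middle bay); own x points away from the robot (yaw within 0.12). Bay floors z 45 mm; three bays centred at x 0, y -64, 0, 64 mm, each 64 (x) x 44 (y) mm with ribs 6 mm high. Far side, along +x at y 0: steel locking pliers on a foot, jaws next to the bays, handles away from the robot
- carriage: contact carriage on the bed's robot side: grey bar 30 x 186 mm with brass pins towards the bays, top at z 63 mm, slides along the bed's x; origin under its centre, at bed (-68, 0, 45) mm with the stick at centre; runs 18 mm towards the bays at full stick. Not to be handled
- jaw_seat (a point): pinch point: on top of the pliers' fixed lower jaw, bed (92, 0, 67) mm, level with the tops of loaded modules; axes as the bed's. Lower jaw x 78..124, 22 mm wide. Upper jaw open: its pad hangs at x 100, z 94 mm (27 mm over the lower jaw), jaw steel from about x 85 mm outward and up to z 120 mm, so the tongue slides in between from the robot's side
- jaw_pad: rubber pad 16 mm across under the upper jaw, on a spring plunger; origin at the centre of its lower face. Locked over the tongue it presses with about 20 N
- pliers_handle (a joint): moving (upper) handle, rad against the upper jaw: 0 wide open (a spring holds it there), grows as the handle is pressed down, about 1.34 locked. Dead centre is near 1.25: let go short of it and it springs open, beyond it it snaps down and stays locked. Locking over the tongue takes 6 to 10 N straight down at handle_top
- handle_top (a point): point on top of the moving handle (20 mm wide; ends 20 mm farther out). Open it stands at bed (192, 0, 130) mm, sloping up away from the robot by 35 degrees; locked it is level at (202, 0, 98) mm: the point sinks 32 mm and moves 10 mm outward. Pushed to the stop it may go 1 to 2 mm lower
- release_lever (a joint): release lever, hinged in the moving handle: 0 at rest (spring return), 0.75 fully pressed. Pressing its tab down prises the locked pliers back over centre; they give way near 0.4
- lever_tab (a point): centre of the top of the release lever's thumb tab: steel, 22 x 22 mm, just beyond the end of the moving handle (8 mm gap), 39 mm beyond handle_top. Locked: bed (241, 0, 92) mm. Pressed straight down 16 to 20 mm (6 to 10 N; about 18 mm is its full travel) it frees the pliers; as it is let go, handle and jaw spring wide open
- module0: converter module, black and aluminium block 58 x 37 x 22 mm (own x, y, z), 110 g (within 25 %), green foot; origin at the centre of its underside; three brass contacts on its -x end and brass marks on top along that edge. Two or three are there, on the mat, -x ends roughly towards the robot (yaw within 0.5 rad); None if absent
- module1: converter module, black and aluminium block 58 x 37 x 22 mm (own x, y, z), 110 g (within 25 %), green foot; origin at the centre of its underside; three brass contacts on its -x end and brass marks on top along that edge. Two or three are there, on the mat, -x ends roughly towards the robot (yaw within 0.5 rad); None if absent
- module2: converter module, black and aluminium block 58 x 37 x 22 mm (own x, y, z), 110 g (within 25 %), green foot; origin at the centre of its underside; three brass contacts on its -x end and brass marks on top along that edge. Two or three are there, on the mat, -x ends roughly towards the robot (yaw within 0.5 rad); None if absent
- contacts0 (a point): middle of the brass contacts on module0's -x end, 29 mm from its centre, 12.5 mm up
- contacts1 (a point): middle of the brass contacts on module1's -x end, 29 mm from its centre, 12.5 mm up
- contacts2 (a point): middle of the brass contacts on module2's -x end, 29 mm from its centre, 12.5 mm up
- bar: loose aluminium heat-spreader bar, 280 g: plate 40 (x) x 190 (y) x 8 mm; on its middle a finned block 32 (x) x 64 (y) mm, top 34 mm above the underside (grip it across x), low fins beside it (18 mm); a tongue 34 mm wide, 8 mm thick, flush with the plate, reaches along +x to 108 mm from the centre. Origin: centre of the plate's underside. Starts on the mat, tongue away from the robot
- tongue (a point): point on the underside of the bar's tongue, (92, 0, 0) mm in the bar; lies on jaw_seat when the bar lies centred over the bays
- jog_box: fixed grey box 100 x 90 x 45 mm with the jog stick in its middle; origin under its centre; own x points away from the robot (yaw within 0.3), green lamp near its -x edge. It and the tray trade places between starts
- jog_stick (a joint): spring-centred jog stick, rad: 0 upright, positive tilted along the box's +x (away from the robot), stops at +-0.36. Hinge along the box's y, 45 mm above the table; spring 0.8 N m/rad (3.3 N at the knob at full tilt). Let go, it returns to 0. It drives the carriage, 50 mm/rad; the pins reach the contacts at 0.28
- stick_knob (a point): centre of the black ball knob, 30 mm across, 88 mm above the hinge (133 mm above the table when upright)
- mat: fixed dark red rubber mat, 340 (x) x 280 (y) x 3 mm, origin at the centre of its underside
- tray: fixed black open tray 150 (x) x 250 (y) x 28 mm, walls 4 mm, floor 4 mm; origin at the centre of its underside
- cleaner: bystander: blue bottle 48 mm across, 120 mm tall
- label_roll: bystander: paper roll 64 mm across, 30 mm high
- screwdriver: bystander: screwdriver 130 mm long
Things that resemble listed ones, but are neither listed nor needed, are in the scene too. What is meant by the bar is not turquoise, and is the larger of those in its own colour.

How it is judged:
On the way, in this order (a step that is already met when the one before it is completed fails the run):
1. every module lies flat in a bay of its own, contacts towards the carriage ((y of module0 in the frame of test_bed between -0.07 and -0.058 m or y of module0 in the frame of test_bed between -0.006 and 0.006 m or y of module0 in the frame of test_bed between 0.058 and 0.07 m) and x of module0 in the frame of test_bed between -0.007 and 0.007 m and z of module0 in the frame of test_bed between 0.041 and 0.05 m and angle between each of module0, module1, module2's own z axis and vertical below 0.12 rad and x of each of contacts0, contacts1, contacts2 in the frame of test_bed below -0.02 m and (y of module1 in the frame of test_bed between -0.07 and -0.058 m or y of module1 in the frame of test_bed between -0.006 and 0.006 m or y of module1 in the frame of test_bed between 0.058 and 0.07 m) and x of module1 in the frame of test_bed between -0.007 and 0.007 m and z of module1 in the frame of test_bed between 0.041 and 0.05 m and (y of module2 in the frame of test_bed between -0.07 and -0.058 m or y of module2 in the frame of test_bed between -0.006 and 0.006 m or y of module2 in the frame of test_bed between 0.058 and 0.07 m) and x of module2 in the frame of test_bed between -0.007 and 0.007 m and z of module2 in the frame of test_bed between 0.041 and 0.05 m), for 0.2 s.
2. the bar lies across the loaded bays with its tongue between the jaws (all of step 1 and x of tongue in the frame of test_bed between 0.08 and 0.106 m and y of tongue in the frame of test_bed between -0.012 and 0.012 m and z of bar in the frame of test_bed between 0.063 and 0.072 m and angle between the x axis of bar and the x axis of test_bed, either way round below 0.12 rad), for 0.2 s.
3. the pliers are locked past dead centre on the tongue (value of joint pliers_handle above 1.22 rad and contact force between bar and jaw_pad above 8 N and x of tongue in the frame of test_bed between 0.08 and 0.106 m and y of tongue in the frame of test_bed between -0.012 and 0.012 m and z of bar in the frame of test_bed between 0.063 and 0.072 m and angle between the x axis of bar and the x axis of test_bed, either way round below 0.12 rad), for 0.3 s.
4. with the bar clamped and every module in place, the jog stick is held over away from the robot for 2.5 s (all of step 1 and value of joint jog_stick above 0.28 rad and value of joint pliers_handle above 1.22 rad and contact force between bar and jaw_pad above 8 N), for 2.5 s.
5. the stick is let go and back at centre, the bar still clamped (value of joint jog_stick between -0.06 and 0.06 rad and value of joint pliers_handle above 1.22 rad and contact force between bar and jaw_pad above 8 N), for 0.3 s.
6. the release lever is pressed while the pliers are still locked (value of joint release_lever above 0.12 rad and value of joint pliers_handle above 1.15 rad).
7. the pliers have sprung open (value of joint pliers_handle below 0.25 rad), for 0.2 s.
At the end, for the whole second after the job is handed in: every module lies flat (within 0.12 rad) on the floor of the tray, at rest, its centre at least 15 mm inside the tray's sides; the bar lies flat on the mat (its centre over the mat), at rest; the pliers stand open (handle below 0.25 rad) and the jog stick at centre (within 0.06 rad) (x of module0 in the frame of tray between -0.06 and 0.06 m and y of module0 in the frame of tray between -0.108 and 0.108 m and z of module0 in the frame of tray between 0 and 0.009 m and angle between each of module0, module1, module2's own z axis and vertical below 0.12 rad and linear speed of each of module0, module1, module2, bar below 0.02 m/s and x of module1 in the frame of tray between -0.06 and 0.06 m and y of module1 in the frame of tray between -0.108 and 0.108 m and z of module1 in the frame of tray between 0 and 0.009 m and x of module2 in the frame of tray between -0.06 and 0.06 m and y of module2 in the frame of tray between -0.108 and 0.108 m and z of module2 in the frame of tray between 0 and 0.009 m and x of bar in the frame of mat between -0.17 and 0.17 m and y of bar in the frame of mat between -0.14 and 0.14 m and z of bar in the frame of mat between 0 and 0.008 m and angle between bar's own z axis and vertical below 0.1 rad and value of joint pliers_handle below 0.25 rad and value of joint jog_stick between -0.06 and 0.06 rad); the robot touches nothing.
It fails at once if a bystander (bottle, paper roll, screwdriver) is shoved more than 30 mm (distance of any of cleaner, label_roll, screwdriver from where it was at the start of the episode above 0.03 m).
Of module0, module1, module2 only 2 to 3 are there at a start; the rules pass over those that are not, and their reading is None.
At some moment in a run one of module0, module1, module2 may be knocked a few centimetres aside while the robot is not near it.
Once in a run the grip may slacken for a moment while it holds something.
It also fails if it takes over 210 s, if anything falls off the work surface, if the arm or the gripper's body presses on something with over 40 N, if the wrist force passes 120 N, or if a joint passes its speed limit or range.

ROBOT

A 6-joint arm with a two-finger parallel gripper is mounted at the origin on the work surface. World frame = base frame: x ahead of the robot, y to its left, z up, the work surface at z = 0. Lengths are in m, angles in rad, forces in N, time in s.
With the tool pointing down it reaches from about 0.35 to 0.775 m from the base axis. Payload 7.3 kg.
Tool frame: the origin (TCP) lies at the very end of the fingers, on their centre line; the grasp point (between the pads) lies 19 mm behind it; z points along the fingers, y is the line along which they close (so a half turn about z gives the same grasp; the last joint's range is limited). The gripper opens to 92 mm and grips with 3 to 60 N. Pads are 19 mm wide; open, the fingers measure 130 mm over their backs; the gripper's body (75 mm by 190 mm) begins 47 mm behind the grasp point.
Start: joints at [-1.362, 0.342, 1.524, -0, 1.275, -0.146], TCP at [0.182, -0.492, 0.227] pointing down, gripper open.
Joint ranges: [-2.53, 2.53], [-0.77, 2.02], [0.04, 2.7], [-1, 4.14], [0.28, 2.66], [-3.11, 3.11]. Speed limits (rad/s): [2.57, 2.57, 3.14, 3.14, 3.14, 3.14].

INTERFACE

Orientations are given as [roll, pitch, yaw] about the fixed x, y, z axes, in that order (R = Rz(yaw) Ry(pitch) Rx(roll)).
In Python, from cell import observe, read_camera, get_calibration, hand_in, search_frame gives the robot as it stands.
- The arm moves only by the tool step_arm, never from a script. Its argument "commands" is a list of rows, each an object with "translation": the shift along the tool's x, y, z in mm, a list of three; "roll": the turn about the tool's z in rad. In form: [{"translation": [x, y, z], "roll": roll}, ...]. A call has 1 to 20 rows; each row shifts and turns the commanded pose from where the row before left it, along the tool's axes as they then stand; what a row does not reach is not made up. A row lasts 1/12 s, in which the tool goes at most 41.7 mm and 7.16 degrees, less where a joint would pass 70% of its speed; a pose out of reach is approached as far as the arm can. A call is refused whole if a number of a shift passes 41.7 or a number of a turn 0.125, either way. A call with a gripper value outside its range is refused whole. "fingers" is the opening, from 0 (shut) to 1 (fully open), set as the call begins (left out, the last holds). The fingers move at their own pace and stop on an object; "grip_force" is the grip in N (left out, the last holds). Time passes only in rows, so rows that do not move let the fingers close. It gives the time, the measured TCP pose, the force, the opening and the grip force at its end, in the units of the state.
- observe(): the state, without advancing time (a new reading comes with each control period).
- read_camera(name): name is "scene" or "top" or "wrist"; returns the picture (480x640x3 uint8, red, green, blue); there is no depth.
- get_calibration(name): a dict with "camera_matrix" (3x3 intrinsics, pixels), "world_from_camera" (4x4, takes a point from camera to world coordinates). Camera axes: x right, y up, looking along -z (the intrinsics and any distortion apply to the point x, -y, -z); pixel columns grow to the right and rows downward; lengths in m; the calibration is good to about 2 mm. A picture is of the moment at which its call begins: read the wrist's pose just before it. get_calibration takes no time and is no camera call; for the wrist camera it gives the pose at the moment of the call.
- hand_in(): hands the job in; it is judged then, once.
Trained networks look in the newest picture that a camera, given by its name, has taken for a name from the list of things; names that differ only in an ending like _2 or _b are one class to them, and where a whole thing is asked for, a point or a joint stands for the part that bears it (a point fixed in the world has none). Each returns a list of dicts, best first, with "confidence" (0 to 1); they miss things now and then, are a little off and sometimes report something else, mostly with a low value. They report only what shows in the picture. A call takes as long as a camera call. They do not tell look-alikes from the thing itself.
- search_frame(camera, name): "at" ([x, y, z] in m, in world coordinates, good to about 4 mm: the middle of the surface that is visible of it).
The state is a dict: "time": time; "qpos": joint angles; "qvel": joint speeds; "joint_efforts": joint torques, N m; "tool_pos": TCP position; "tool_rot": TCP orientation; "contact_force": force on the tool from outside, world axes, zero at the start; "torque": the same for the moment, N m; "opening": finger opening in m; "grip_force": force on a finger pad.
Only numpy, scipy, OpenCV 4.12 (cv2) and the standard library are available. Lean on these libraries where they do the work, as an engineer would, in place of code of your own. Each camera call takes 0.05 s, during which the arm holds its last target. There are 200 camera calls.

## Working session

There is one attempt and no reset: what is moved stays moved. The work goes in short steps, Python scripts to look and compute and a tool call to move; the robot and the scene stay as the last step left them, time stands still between calls to the robot, and variables do not carry over. Pictures are saved under pics/ and viewed, at most 14 in all, crops included, and the job is handed in when it is done.

Besides the shell and the picture viewer there is one more tool, called after ">>>" as name(argument=value, ...) on one line, values as JSON. step_arm: Moves the arm, as the interface text tells. Its arguments: {"type":"object","properties":{"commands":{"type":"array"},"fingers":{"type":"number"},"grip_force":{"type":"number"}},"required":["commands"]}

```bash
ls; mkdir -p pics; python3 - <<'E'
from cell import *
import cv2,numpy as np
s=observe();print(s)
for c in("top","scene"):
    im=read_camera(c);cv2.imwrite(f"pics/{c}0.png",im[:,:,::-1])
    g=get_calibration(c);print(c,g)
    for n in["test_bed","jog_box","mat","tray","module0","bar","stick_knob","cleaner","label_roll","screwdriver"]:
        print(n,[(round(d["confidence"],2),np.round(d["at"],3).tolist()) for d in search_frame(c,n)])
E
```

```text
pics
{'time': 0.0, 'qpos': array([-1.36198273e+00,  3.42693339e-01,  1.52499049e+00,  1.62715951e-05,
        1.27540006e+00, -1.45983301e-01]), 'qvel': array([-0.00132106, -0.00154762, -0.00046737, -0.0014181 ,  0.0023757 ,
       -0.00119816]), 'joint_efforts': array([ 1.38332409e-03, -4.31236446e+01, -2.44214112e+01,  7.18524749e-02,
        5.59692469e-02, -1.51735298e-04]), 'tool_pos': array([ 0.18233599, -0.49189841,  0.22606947]), 'tool_rot': array([-3.14011954e+00, -2.32317674e-04,  3.54791973e-01]), 'contact_force': array([-0.31928027,  0.00295637,  0.46470852]), 'torque': array([0.02451216, 0.00760277, 0.01928568]), 'grip_force': 0.0, 'opening': 0.09191882747382527}
top {'camera_matrix': array([[479.46410805,   0.        , 315.16246176],
       [  0.        , 479.46410805, 244.53795113],
       [  0.        ,   0.        ,   1.        ]]), 'world_from_camera': array([[-0.02655066,  0.99006023, -0.13811518,  0.30641377],
       [-0.99962366, -0.02724898, -0.00316734,  0.14394552],
       [-0.00689935,  0.1379791 ,  0.99041111,  1.46662971],
       [ 0.        ,  0.        , 
[... 1319 characters left out ...]
0.        ,  0.        ,  0.        ,  1.        ]])}
test_bed [(0.9, [0.483, 0.046, 0.041]), (0.16, [0.674, 0.04, 0.152])]
jog_box [(0.57, [0.411, -0.275, 0.04])]
mat [(0.74, [0.571, 0.378, -0.0]), (0.72, [0.614, -0.268, 0.005])]
tray [(0.86, [0.61, -0.271, 0.006]), (0.28, [0.416, -0.28, 0.041])]
module0 [(0.97, [0.539, 0.428, 0.025]), (0.83, [0.574, 0.261, 0.022]), (0.81, [0.568, 0.345, 0.024])]
bar [(0.9, [0.417, 0.317, 0.015]), (0.64, [0.322, 0.608, 0.008])]
stick_knob [(0.58, [0.407, -0.299, 0.132])]
cleaner [(0.67, [0.752, -0.156, 0.068]), (0.67, [0.541, 0.427, 0.025]), (0.48, [0.574, 0.262, 0.021])]
label_roll [(0.61, [0.753, 0.142, 0.029])]
screwdriver [(0.56, [0.813, -0.04, 0.018])]
```

View pics/top0.png

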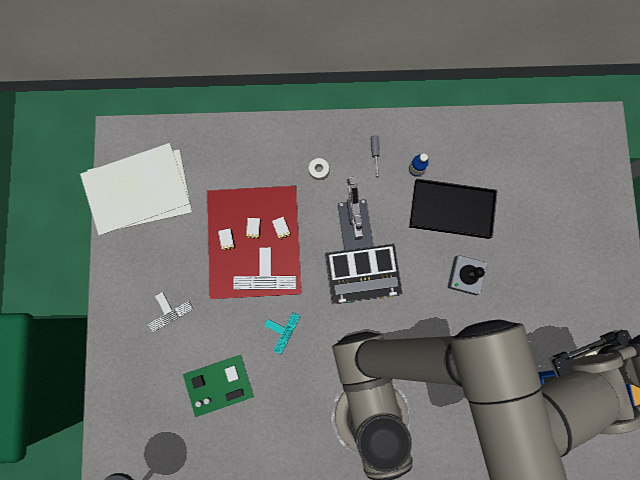

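View pics/scene0.png

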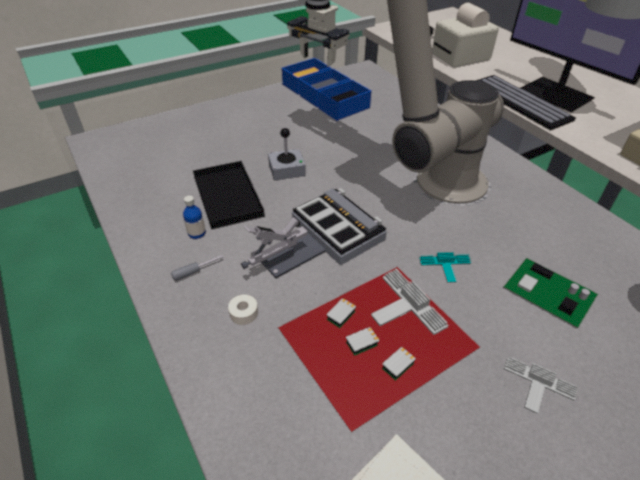

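The modules are at (226,239), (253,228) and (281,228) in the top picture. The candidates for the bar are grey on the mat (265,283), a smaller grey one (170,312) and a turquoise one (283,330). I choose the one on the mat at (265,283), because it is larger and grey. Next I look at the bed from close by on the way.

>>> step_arm(commands=[{"translation": [0,0,-40],"roll": 0.118},{"translation": [0,0,-40],"roll": 0.118},{"translation": [0,0,-40],"roll": 0.118},{"translation": [15,-32,-4],"roll": 0},{"translation": [15,-32,-4],"roll": 0},{"translation": [15,-32,-4],"roll": 0},{"translation": [15,-32,-4],"roll": 0},{"translation": [15,-32,-4],"roll": 0},{"translation": [15,-32,-4],"roll": 0},{"translation": [15,-32,-4],"roll": 0},{"translation": [15,-32,-4],"roll": 0},{"translation": [15,-32,-4],"roll": 0},{"translation": [15,-32,-4],"roll": 0},{"translation": [15,-32,-4],"roll": 0},{"translation": [15,-32,-4],"roll": 0},{"translation": [15,-32,-4],"roll": 0},{"translation": [15,-32,-4],"roll": 0},{"translation": [15,-32,0],"roll": 0},{"translation": [0,0,0],"roll": 0}], fingers=1)

```text
time: 2.68
tool_pos: [0.4084, -0.0073, 0.4028]
tool_rot: [-3.139, -0.001, 0.007]
contact_force: [-0.5, 0.2, -0.4]
opening: 0.0914
grip_force: 0.0
```

```bash
cat > h.py <<'E'
from cell import *
import cv2,numpy as np
np.set_printoptions(precision=4,suppress=True)
def snap(c,name=None):
    g=get_calibration(c);im=read_camera(c)
    if name: cv2.imwrite(f"pics/{name}.png",im[:,:,::-1])
    return im,g
def p2w(g,uv,z):
    K,T=g["camera_matrix"],g["world_from_camera"]
    uv=np.atleast_2d(uv).astype(float)
    d=np.c_[(uv-K[:2,2])/K[0,0],np.ones(len(uv))]*[1,-1,-1]
    d=d@T[:3,:3].T;o=T[:3,3]
    return o+d*((z-o[2])/d[:,2])[:,None]
def w2p(g,P):
    K,T=g["camera_matrix"],g["world_from_camera"]
    c=(np.atleast_2d(P)-T[:3,3])@T[:3,:3]; c=c*[1,-1,-1]
    return c[:,:2]/c[:,2:]*K[0,0]+K[:2,2]
def pose():
    s=observe();print("t %.2f"%s["time"],"pos",s["tool_pos"]*1e3,"rot",s["tool_rot"],"F",s["contact_force"],"open",s["opening"],"grip",s["grip_force"],"q",s["qpos"]);return s
def go(x,y,yaw=None,z=None):
    "print shift in tool axes (mm) at present yaw, to world mm target"
    s=observe();p=s["tool_pos"]*1e3;a=s["tool_rot"][2];d=np.array([x-p[0],y-p[1]])
    print("go: x %.1f y %.1f"%(d@[np.cos(a),np.sin(a)],d@[np.sin(a),-np.cos(a)]),"z %.1f"%(p[2]-z) if z is not None else "","roll %.3f"%(a-yaw) if yaw is not None else "")
E
python3 - <<'E'
from h import *
pose();im,g=snap("wrist","w1");print(g)
for n in["test_bed","carriage","jaw_seat","handle_top","lever_tab","module0","bar"]:
    print(n,[(round(d["confidence"],2),np.round(d["at"],3).tolist()) for d in search_frame("wrist",n)])
E
```

```text
t 2.68 pos [408.4335  -7.2836 402.7978] rot [-3.1394 -0.0013  0.0071] F [-0.5398  0.1866 -0.4439] open 0.09140557238485887 grip 0.0 q [-0.2079  0.0366  1.4329  0.0024  1.6713  1.356 ]
{'camera_matrix': array([[377.9852,   0.    , 318.1925],
       [  0.    , 377.9852, 242.0316],
       [  0.    ,   0.    ,   1.    ]]), 'world_from_camera': array([[ 0.007 ,  0.9605,  0.2782,  0.483 ],
       [-1.    ,  0.0078, -0.0016, -0.0069],
       [-0.0037, -0.2782,  0.9605,  0.5603],
       [ 0.    ,  0.    ,  0.    ,  1.    ]])}
test_bed [(0.74, [0.46, 0.015, 0.047])]
carriage [(0.79, [0.383, 0.0, 0.064])]
jaw_seat [(0.68, [0.459, 0.017, 0.045])]
handle_top [(0.7, [0.601, 0.031, 0.1])]
lever_tab [(0.56, [0.6, 0.033, 0.099])]
module0 [(0.7, [0.534, 0.409, 0.02]), (0.64, [0.569, 0.251, 0.027]), (0.59, [0.566, 0.331, 0.023])]
bar [(0.91, [0.407, 0.302, 0.016]), (0.87, [0.265, 0.249, 0.007]), (0.65, [0.594, -0.292, -0.0])]
```

View pics/w1.png

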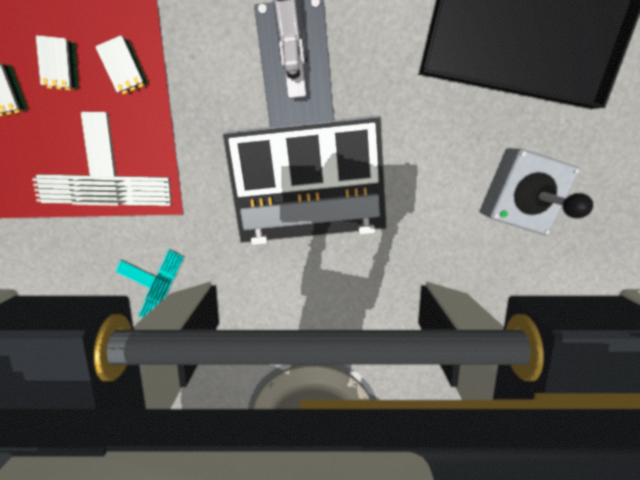

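The picture shows three bays (holes near (255,165), (304,160), (352,155)), with the pliers at top centre and the knob at (577,205). The mat's modules are at the upper left. Now I measure the bed and move over the mat.

```bash
python3 - <<'E'
import pickle
from h import *
im=cv2.imread("pics/w1.png");g=get_calibration("wrist");pickle.dump(g,open("g1.pkl","wb"))
gr=cv2.cvtColor(im,cv2.COLOR_BGR2GRAY)
m=(gr<75).astype(np.uint8)
n,l,st,c=cv2.connectedComponentsWithStats(m[110:210,215:400])
for i in range(1,n):
    if st[i,4]>300:
        pts=np.argwhere(l==i)[:,::-1]+[215,110]
        W=p2w(g,pts,.045)[:,:2]*1e3
        r=cv2.minAreaRect(W.astype(np.float32));print(st[i],c[i]+[215,110],r)
E
```

```text
[  55    9  115   91 1357] [338.0332 189.2358] ((435.06951904296875, -22.582298278808594), (119.27944946289062, 155.9878387451172), 2.68731689453125)
[ 122   22   33   48 1356] [352.3038 155.8223] ((451.1007080078125, -57.89061737060547), (59.72868347167969, 41.11498260498047), 6.01338005065918)
[  73   27   34   48 1338] [304.2205 160.8311] ((444.7172546386719, 6.0831756591796875), (59.717254638671875, 41.459983825683594), 5.5987443923950195)
[  25   32   34   47 1266] [256.2172 164.9984] ((438.83990478515625, 70.9368667602539), (58.53327178955078, 38.68743133544922), 6.190803527832031)
```

>>> step_arm(commands=[{"translation": [2,-36,0],"roll": 0},{"translation": [2,-36,0],"roll": 0},{"translation": [2,-36,0],"roll": 0},{"translation": [2,-36,0],"roll": 0},{"translation": [2,-36,0],"roll": 0},{"translation": [2,-36,0],"roll": 0},{"translation": [2,-36,0],"roll": 0},{"translation": [2,-36,0],"roll": 0},{"translation": [2,-36,0],"roll": 0},{"translation": [0,0,0],"roll": 0},{"translation": [0,0,0],"roll": 0}])

```text
time: 4.0
tool_pos: [0.4249, 0.3126, 0.4018]
tool_rot: [3.141, 0.001, 0.002]
contact_force: [-0.5, -0.1, -0.5]
opening: 0.0915
grip_force: 0.0
```

```bash
python3 - <<'E'
import pickle
from h import *
pose();im,g=snap("wrist","w2");pickle.dump(g,open("g2.pkl","wb"))
for n in["module0","bar"]:
    print(n,[(round(d["confidence"],2),np.round(d["at"],3).tolist()) for d in search_frame("wrist",n)])
b=im[:,:,::-1].copy()
gr=cv2.cvtColor(b,cv2.COLOR_BGR2GRAY)
sat=im.max(2).astype(int)-im.min(2)
m=((gr>150)&(sat<60)).astype(np.uint8)
n,l,st,c=cv2.connectedComponentsWithStats(m)
for i in range(1,n):
    if st[i,4]>300:
        W=p2w(g,np.argwhere(l==i)[:,::-1],.025)[:,:2]*1e3
        print(st[i],c[i],cv2.minAreaRect(W.astype(np.float32)))
E
```

```text
t 4.00 pos [424.919  312.5761 401.8018] rot [3.1406 0.0013 0.0023] F [-0.4817 -0.1494 -0.4648] open 0.0915479073963019 grip 0.0 q [ 0.489   0.2806  1.1407 -0.0003  1.722   2.0575]
module0 [(0.65, [0.569, 0.337, 0.023]), (0.65, [0.538, 0.417, 0.028]), (0.59, [0.571, 0.25, 0.026])]
bar [(0.95, [0.262, 0.258, 0.006]), (0.92, [0.407, 0.305, 0.015]), (0.56, [0.321, 0.603, 0.004])]
[    0     0   362   329 71648] [131.7274 173.2942] ((421.2960510253906, 489.8766174316406), (532.6997680664062, 461.6772766113281), 76.82845306396484)
[  397     0   243   324 39018] [518.1786 139.1479] ((454.351806640625, 33.52850341796875), (475.7737121582031, 323.1621398925781), 13.509201049804688)
[ 282   51   32   51 1347] [297.2071  74.2598] ((569.1444091796875, 341.1484680175781), (38.086429595947266, 59.21279525756836), 84.69332885742188)
[ 342   51   41   55 1358] [362.2224  76.5361] ((566.779296875, 255.39529418945312), (59.475318908691406, 38.44648361206055), 20.29741859436035)
[ 217   77   37   52 1284] [234.8964 101.1036] ((536.0963134765625, 423.70697021484375), (59.68336486816406, 38.060642242431
[... 356 characters left out ...]
51 201.6324] ((403.50946044921875, 370.07293701171875), (61.0322151184082, 40.64692306518555), 87.5217056274414)
[342 190  44  26 441] [360.0317 202.1451] ((402.5296936035156, 248.9027862548828), (36.10813903808594, 61.27477264404297), 0.1276678591966629)
[ 356  213   66   53 2053] [389.7521 240.6844] ((347.02093505859375, 209.64810180664062), (73.11820220947266, 79.84872436523438), 24.47978973388672)
[352 299  44  30 779] [374.3479 317.801 ] ((227.5938720703125, 225.74606323242188), (49.842201232910156, 67.79185485839844), 0.14123396575450897)
[ 256  365  165   43 3508] [340.864  381.4307] ((94.55479431152344, 281.90386962890625), (81.60741424560547, 271.3258361816406), 0.15068328380584717)
```

View pics/w2.png

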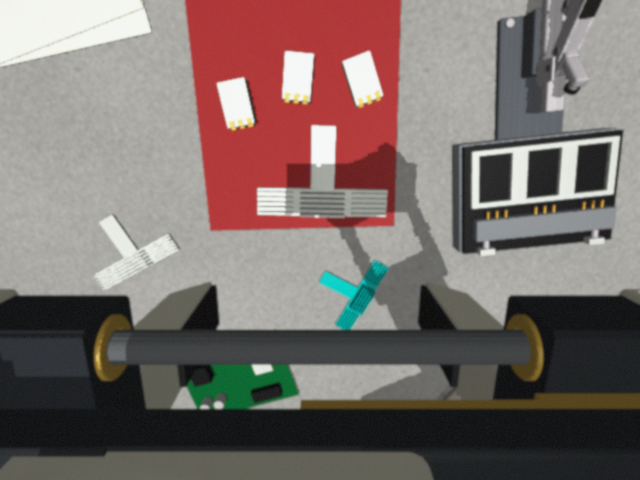

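The mat shows module A at px (297,77), B at (362,78) and C at (236,103). The bar (finned plate plus tongue) is at (322,200), and it is larger than the grey look-alike at (135,255). The sizes check out (59x38 mm). I grasp B first.

>>> step_arm(commands=[{"translation": [35.5,14.2,40],"roll": 0},{"translation": [35.5,14.2,40],"roll": 0},{"translation": [35.5,14.2,40],"roll": 0},{"translation": [35.5,14.2,40],"roll": 0},{"translation": [0,0,40],"roll": -0.118},{"translation": [0,0,40],"roll": -0.118},{"translation": [0,0,40],"roll": -0.118},{"translation": [0,0,25],"roll": 0},{"translation": [0,0,25],"roll": 0},{"translation": [0,0,20],"roll": 0},{"translation": [0,0,0],"roll": 0},{"translation": [0,0,0],"roll": 0}], fingers=0.65, grip_force=30)

```text
time: 5.15
tool_pos: [0.5318, 0.2678, 0.0923]
tool_rot: [3.141, 0.001, 0.353]
contact_force: [0.1, 0.4, 0.1]
opening: 0.0598
grip_force: 0.0
```

```bash
python3 - <<'E'
from h import *
pose();go(567,255,.354,11);im,g=snap("wrist","w3")
print([(round(d["confidence"],2),np.round(d["at"],3).tolist()) for d in search_frame("wrist","module0")])
E
```

```text
t 5.15 pos [531.7846 267.8024  92.2604] rot [3.1414 0.0014 0.3529] F [0.0546 0.4235 0.1343] open 0.05984576353698321 grip 0.0 q [ 0.3379  0.5997  1.4958 -0.0002  1.0474  1.556 ]
go: x 28.6 y 24.2 z 81.3 roll -0.001
[(0.88, [0.539, 0.421, 0.026]), (0.61, [0.57, 0.336, 0.022])]
```

View pics/w3.png

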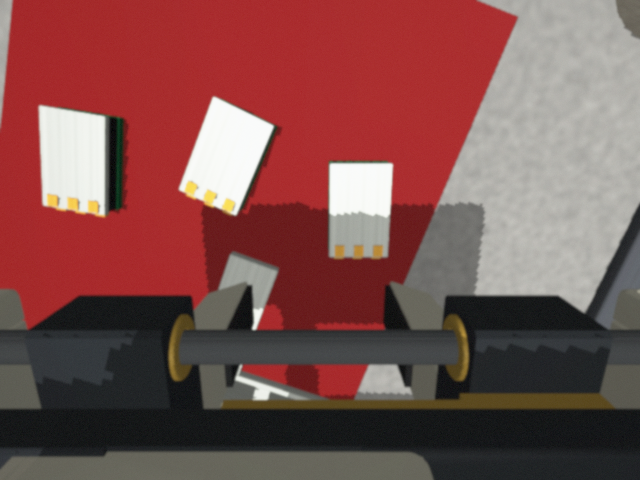

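B is at px (329..393, 163..257), square to the tool. I refine its centre from its corners.

```bash
python3 - <<'E'
from h import *
g=get_calibration("wrist")
c=p2w(g,[[329,163],[393,163],[389,258],[329,258]],.025)[:,:2]*1e3
print(c,c.mean(0),np.linalg.norm(c[1]-c[0]),np.linalg.norm(c[2]-c[1]))
go(*c.mean(0),z=11)
E
```

```text
[[589.063  283.5074]
 [602.1136 248.1493]
 [547.0752 227.1062]
 [533.9354 262.6703]] [568.0468 255.3583] 37.68970864034789 58.92404891010525
go: x 28.2 y 24.7 z 83.2
```

>>> step_arm(commands=[{"translation": [28.2,24.7,0],"roll": 0},{"translation": [0,0,35],"roll": 0},{"translation": [0,0,30],"roll": 0},{"translation": [0,0,16],"roll": 0},{"translation": [0,0,0],"roll": 0},{"translation": [0,0,0],"roll": 0}])

```text
time: 5.75
tool_pos: [0.5675, 0.2558, 0.0124]
tool_rot: [3.141, -0.001, 0.355]
contact_force: [0.4, -0.1, 0.8]
opening: 0.0596
grip_force: 0.0
```

>>> step_arm(commands=[{"translation": [0,0,0],"roll": 0},{"translation": [0,0,0],"roll": 0},{"translation": [0,0,0],"roll": 0},{"translation": [0,0,0],"roll": 0},{"translation": [0,0,0],"roll": 0},{"translation": [0,0,0],"roll": 0}], fingers=0, grip_force=30)

```text
time: 6.25
tool_pos: [0.5675, 0.256, 0.0126]
tool_rot: [3.141, -0.002, 0.355]
contact_force: [-1.5, -1.1, 6.3]
opening: 0.037
grip_force: 30.0
```

```bash
python3 - <<'E'
from h import *
pose();go(451,-58,.095,150);go(439,70.6,.095,150)
E
```

```text
t 6.25 pos [567.4753 256.0183  12.5558] rot [ 3.1413 -0.0021  0.355 ] F [-1.477  -1.0569  6.3039] open 0.03696055717249132 grip 30.001103281974792 q [ 0.3009  0.7416  1.4747 -0.0002  0.9232  1.5169]
go: x -218.3 y 254.0 z -137.4 roll 0.260
go: x -184.9 y 129.2 z -137.4 roll 0.260
```

>>> step_arm(commands=[{"translation": [0,0,-20],"roll": 0},{"translation": [0,0,-40],"roll": 0.087},{"translation": [0,0,-40],"roll": 0.087},{"translation": [0,0,-20],"roll": 0.086},{"translation": [-16.2,33.5,0],"roll": 0},{"translation": [-16.2,33.5,0],"roll": 0},{"translation": [-16.2,33.5,0],"roll": 0},{"translation": [-16.2,33.5,0],"roll": 0},{"translation": [-16.2,33.5,0],"roll": 0},{"translation": [-16.2,33.5,0],"roll": 0},{"translation": [-16.2,33.5,0],"roll": 0},{"translation": [-16.2,33.5,0],"roll": 0},{"translation": [-16.2,33.5,0],"roll": 0},{"translation": [0,0,0],"roll": 0},{"translation": [0,0,0],"roll": 0},{"translation": [0,0,0],"roll": 0}])

```text
time: 7.58
tool_pos: [0.4502, -0.058, 0.1314]
tool_rot: [-3.141, -0.0, 0.094]
contact_force: [0.6, 0.0, -0.2]
opening: 0.0369
grip_force: 30.0
```

```bash
python3 - <<'E'
from h import *
pose();go(451.1,-57.8,.095,53);im,g=snap("wrist","w4")
b=[444.9,6.4];a=.095;R=np.array([[np.cos(a),-np.sin(a)],[np.sin(a),np.cos(a)]])
v=im[:,:,::-1].copy()
for y0 in(-64,0,64):
    q=np.array([[-32,y0-22],[32,y0-22],[32,y0+22],[-32,y0+22]])@R.T+b
    uv=w2p(g,np.c_[q/1e3,[.051]*4]);cv2.polylines(v,[uv.astype(np.int32)],True,(0,0,255),1)
cv2.imwrite("pics/w4o.png",v)
E
```

```text
t 7.58 pos [450.2303 -58.0335 131.3607] rot [-3.1414 -0.0004  0.0938] F [ 0.6362  0.0092 -0.1912] open 0.03690739754001363 grip 29.99987304210663 q [-0.2975  0.3235  1.8496  0.0004  0.9682  1.1793]
go: x 0.9 y -0.2 z 78.4 roll -0.001
```

View pics/w4o.png

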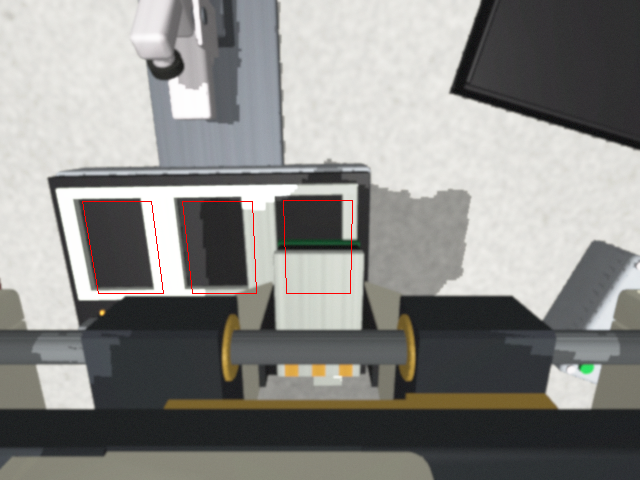

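The holes sit about 6 px left of the overlay, so the first view was taken while the arm was still moving. I re-fit the bed from this still view.

```bash
python3 - <<'E'
from h import *
im=cv2.imread("pics/w4.png");g=get_calibration("wrist")
gr=cv2.cvtColor(im,cv2.COLOR_BGR2GRAY)
for x0,x1 in((70,165),(170,258)):
    m=(gr[190:296,x0:x1]<110).astype(np.uint8)
    n,l,st,c=cv2.connectedComponentsWithStats(m);i=1+st[1:,4].argmax()
    pts=np.argwhere(l==i)[:,::-1]+[x0,190]
    for z in(.045,.051):
        W=p2w(g,pts,z)[:,:2]*1e3
        print(z,st[i],cv2.minAreaRect(W.astype(np.float32)))
for y in(200,220,240,260,280): print(y,[(x,int(gr[y,x])) for x in range(66,262,3)] if y==240 else "")
for x in(115,215): print(x,[(y,int(gr[y,x])) for y in range(184,300,2)])
E
```

```text
0.045 [   8    9   75   90 5405] ((439.3232421875, 79.0390625), (62.600807189941406, 41.03159713745117), 6.391414642333984)
0.051 [   8    9   75   90 5405] ((441.42529296875, 75.85945129394531), (61.05984878540039, 40.02159881591797), 6.391417026519775)
0.045 [   6    7   72   90 5662] ((446.4629821777344, 14.230233192443848), (62.32839584350586, 42.849552154541016), 6.294312000274658)
0.051 [   6    7   72   90 5662] ((448.3893737792969, 12.645895004272461), (60.794185638427734, 41.794795989990234), 6.294325828552246)
200 
220 
240 [(66, 208), (69, 254), (72, 254), (75, 254), (78, 254), (81, 176), (84, 112), (87, 52), (90, 54), (93, 52), (96, 53), (99, 55), (102, 55), (105, 55), (108, 58), (111, 55), (114, 58), (117, 58), (120, 57), (123, 57), (126, 59), (129, 59), (132, 59), (135, 60), (138, 59), (141, 61), (144, 63), (147, 227), (150, 255), (153, 255), (156, 255), (159, 255), (162, 255), (165, 255), (168, 255), (171, 255), (174, 255), (177, 251), (180, 117), (183, 65), (186, 66), (189, 67), (192, 67), (195, 66), (198, 69), (201, 64), (204, 38), (207, 42), (210, 41), (213, 42), (2
[... 798 characters left out ...]
(292, 254), (294, 254), (296, 254), (298, 249)]
215 [(184, 97), (186, 243), (188, 255), (190, 255), (192, 255), (194, 255), (196, 228), (198, 64), (200, 39), (202, 38), (204, 39), (206, 40), (208, 39), (210, 40), (212, 39), (214, 39), (216, 35), (218, 40), (220, 37), (222, 40), (224, 39), (226, 40), (228, 39), (230, 41), (232, 41), (234, 40), (236, 41), (238, 38), (240, 43), (242, 37), (244, 37), (246, 42), (248, 43), (250, 42), (252, 40), (254, 39), (256, 40), (258, 41), (260, 38), (262, 39), (264, 38), (266, 42), (268, 42), (270, 39), (272, 39), (274, 43), (276, 40), (278, 40), (280, 39), (282, 40), (284, 45), (286, 97), (288, 137), (290, 189), (292, 206), (294, 178), (296, 80), (298, 34)]
```

```bash
python3 - <<'E'
from h import *
g=get_calibration("wrist");a=.105
R=np.array([[np.cos(a),np.sin(a)],[-np.sin(a),np.cos(a)]])
for n,L,Rr,T,B in(("b64",85.5,146,198.5,286.5),("b0",181,245,197,285.5)):
    ml=(L+Rr)/2
    l=p2w(g,[L,240],.045)[0,:2];r=p2w(g,[Rr,240],.051)[0,:2]
    t=p2w(g,[ml-2,T],.051)[0,:2];b=p2w(g,[ml+3,B],.045)[0,:2]
    q=[R@v*1e3 for v in(l,r,t,b)]
    c=R.T@[(q[2][0]+q[3][0])/2,(q[0][1]+q[1][1])/2]
    print(n,"width",q[0][1]-q[1][1],"len",q[2][0]-q[3][0],"centre",c)
print(g["world_from_camera"][:3,3])
E
```

```text
b64 width 43.509928679409065 len 62.638163776987994 centre [440.5101  77.2659]
b0 width 44.186394296206004 len 62.87471863581129 centre [447.5096  13.1698]
[ 0.5247 -0.0501  0.2888]
```

>>> step_arm(commands=[{"translation": [4.7,-7.2,0],"roll": -0.011},{"translation": [0,0,30],"roll": 0},{"translation": [0,0,25],"roll": 0},{"translation": [0,0,10],"roll": 0},{"translation": [0,0,5],"roll": 0},{"translation": [0,0,3],"roll": 0},{"translation": [0,0,3],"roll": 0},{"translation": [0,0,0],"roll": 0},{"translation": [0,0,0],"roll": 0}])

```text
time: 8.38
tool_pos: [0.4547, -0.0504, 0.0558]
tool_rot: [3.141, -0.001, 0.106]
contact_force: [0.6, -1.1, -1.6]
opening: 0.0367
grip_force: 30.0
```

```bash
python3 - <<'E'
from h import *
pose();go(454.2,-50.4,.105,54.5)
E
```

```text
t 8.38 pos [454.6761 -50.3909  55.7819] rot [ 3.1411 -0.0011  0.1062] F [ 0.6159 -1.1091 -1.6478] open 0.03670149462610239 grip 29.999751448631287 q [-0.2781  0.4494  1.9226 -0.0001  0.7684  1.1865]
go: x -0.5 y -0.0 z 1.3 roll 0.001
```

Release, rise and go back towards module A (569,341), with a look from above.

>>> step_arm(commands=[{"translation": [0,0,1],"roll": 0},{"translation": [0,0,0],"roll": 0},{"translation": [0,0,0],"roll": 0},{"translation": [0,0,0],"roll": 0},{"translation": [0,0,-10],"roll": 0},{"translation": [0,0,-30],"roll": 0},{"translation": [0,0,-40],"roll": 0},{"translation": [0,0,-20],"roll": 0},{"translation": [0,0,0],"roll": 0},{"translation": [0,0,0],"roll": 0},{"translation": [0,0,0],"roll": 0}], fingers=0.5)

```text
time: 9.3
tool_pos: [0.4536, -0.0504, 0.1536]
tool_rot: [-3.141, 0.001, 0.106]
contact_force: [-0.1, -0.9, -0.1]
opening: 0.0461
grip_force: 0.0
```

```bash
cat >> h.py <<'E'
def bays(v,g,b,a,z=.051):
    R=np.array([[np.cos(a),-np.sin(a)],[np.sin(a),np.cos(a)]])
    for y0 in(-64,0,64):
        q=np.array([[-32,y0-22],[32,y0-22],[32,y0+22],[-32,y0+22]])@R.T+b
        uv=w2p(g,np.c_[q/1e3,[z]*4]);cv2.polylines(v,[uv.round().astype(np.int32)],True,(0,0,255),1)
def blobs(im,g,z,lo=150,amin=300,amax=9000):
    "bright grey blobs on the mat etc"
    sat=im.max(2).astype(int)-im.min(2);m=((im.mean(2)>lo)&(sat<60)).astype(np.uint8)
    n,l,st,c=cv2.connectedComponentsWithStats(m);o=[]
    for i in range(1,n):
        if amin<st[i,4]<amax:
            W=p2w(g,np.argwhere(l==i)[:,::-1],z)[:,:2]*1e3
            (cx,cy),(w,h),an=cv2.minAreaRect(W.astype(np.float32))
            if w<h: w,h,an=h,w,an-90
            an=(an+90)%180-90
            o.append((cx,cy,w,h,np.radians(an)));print("px",c[i].round(),"c %.1f %.1f size %.1f %.1f yaw %.3f"%o[-1])
    return o
E
python3 - <<'E'
from h import *
pose();go(569,341,-.093,150);im,g=snap("wrist");v=im[:,:,::-1].copy();bays(v,g,[447.5,13.2],.105)
cv2.imwrite("pics/w5.png",v)
E
```

```text
t 9.30 pos [453.5764 -50.3887 153.5896] rot [-3.1413  0.001   0.1057] F [-0.0945 -0.9454 -0.079 ] open 0.046073046507150855 grip 0.0 q [-0.2788  0.298   1.813  -0.0001  1.0316  1.1863]
go: x 156.1 y -377.0 z 3.6 roll 0.199
```

View pics/w5.png

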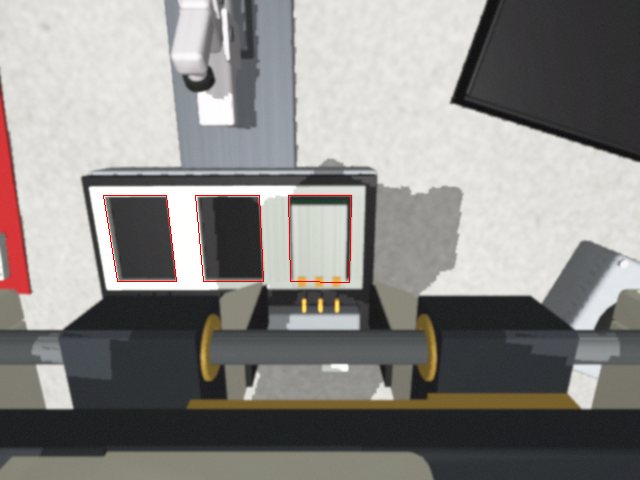

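The module is seated in the right-hand bay, and the bed overlay now fits all the bays. Next is A.

>>> step_arm(commands=[{"translation": [11,-34.3,0],"roll": 0},{"translation": [11,-34.3,0],"roll": 0},{"translation": [11,-34.3,0],"roll": 0},{"translation": [11,-34.3,0],"roll": 0},{"translation": [11,-34.3,0],"roll": 0},{"translation": [11,-34.3,0],"roll": 0},{"translation": [11,-34.3,0],"roll": 0},{"translation": [11,-34.3,0],"roll": 0},{"translation": [11,-34.3,0],"roll": 0},{"translation": [11,-34.3,0],"roll": 0},{"translation": [7,-34.3,0],"roll": 0},{"translation": [0,0,0],"roll": 0.1},{"translation": [0,0,0],"roll": 0.1},{"translation": [0,0,0],"roll": 0},{"translation": [0,0,0],"roll": 0},{"translation": [0,0,0],"roll": 0}], fingers=0.65)

```text
time: 10.68
tool_pos: [0.5304, 0.3365, 0.1532]
tool_rot: [3.141, 0.001, -0.092]
contact_force: [0.2, 0.8, 0.1]
opening: 0.0598
grip_force: 0.0
```

```bash
python3 - <<'E'
from h import *
pose();im,g=snap("wrist","w6");o=blobs(im,g,.025);print()
for q in o:
    if abs(q[2]-58)<8 and abs(q[3]-38)<6: print(q);go(q[0],q[1],q[4],12.5)
E
```

```text
t 10.68 pos [530.3956 336.5004 153.2299] rot [ 3.1406  0.0015 -0.0919] F [0.1958 0.8401 0.1136] open 0.05983789176763835 grip 0.0 q [ 0.4435  0.5917  1.323  -0.0001  1.2287  2.1062]
px [309. 178.] c 569.7 340.7 size 57.6 38.4 yaw -0.092
px [206. 230.] c 536.8 423.2 size 59.0 38.0 yaw 0.190
px [360. 289.] c 477.4 307.6 size 72.3 32.9 yaw -0.023
px [607. 283.] c 457.0 98.2 size 50.1 33.7 yaw 0.111
px [321. 375.] c 400.7 338.3 size 123.5 26.0 yaw 1.554
px [364. 388.] c 384.1 307.6 size 64.8 6.1 yaw 1.557
px [370. 396.] c 376.1 311.9 size 82.3 8.8 yaw 1.496

(569.65283203125, 340.7052001953125, 57.59018325805664, 38.4202766418457, np.float64(-0.09194430505444066))
go: x 38.6 y -7.8 z 141.1 roll -0.001
(536.8325805664062, 423.16546630859375, 58.95008850097656, 38.013065338134766, np.float64(0.19042984973357713))
go: x -1.8 y -86.9 z 141.1 roll -0.283
(456.9647521972656, 98.15357971191406, 50.13515090942383, 33.694053649902344, np.float64(0.11144124913826192))
go: x -51.2 y 244.1 z 141.1 roll -0.204
```

>>> step_arm(commands=[{"translation": [38.6,-7.8,0],"roll": 0},{"translation": [0,0,40],"roll": 0},{"translation": [0,0,40],"roll": 0},{"translation": [0,0,40],"roll": 0},{"translation": [0,0,21],"roll": 0},{"translation": [0,0,0],"roll": 0},{"translation": [0,0,0],"roll": 0},{"translation": [0,0,0],"roll": 0}])

```text
time: 11.4
tool_pos: [0.5712, 0.3415, 0.0153]
tool_rot: [-3.14, -0.003, -0.094]
contact_force: [0.4, -0.7, 0.3]
opening: 0.0598
grip_force: 0.0
```

>>> step_arm(commands=[{"translation": [0,0,0],"roll": 0},{"translation": [0,0,0],"roll": 0},{"translation": [0,0,0],"roll": 0},{"translation": [0,0,0],"roll": 0},{"translation": [0,0,0],"roll": 0},{"translation": [0,0,-20],"roll": 0},{"translation": [0,0,-40],"roll": -0.1},{"translation": [0,0,-40],"roll": -0.098},{"translation": [0,0,-20],"roll": 0},{"translation": [0,0,0],"roll": 0},{"translation": [0,0,0],"roll": 0}], fingers=0, grip_force=30)

```text
time: 12.32
tool_pos: [0.5702, 0.3414, 0.1343]
tool_rot: [-3.141, -0.002, 0.104]
contact_force: [0.1, 1.4, -2.2]
opening: 0.0366
grip_force: 30.0
```

```bash
python3 - <<'E'
from h import *
pose();go(447.5,13.2,.106,55)
E
```

```text
t 12.32 pos [570.16   341.4059 134.344 ] rot [-3.1409 -0.0023  0.1036] F [ 0.1084  1.4351 -2.2482] open 0.036635986149635695 grip 29.999755024909973 q [ 0.4243  0.672   1.2276 -0.0001  1.2395  1.8916]
go: x -155.9 y 313.8 z 79.3 roll -0.002
```

>>> step_arm(commands=[{"translation": [-17.3,34.9,0],"roll": 0},{"translation": [-17.3,34.9,0],"roll": 0},{"translation": [-17.3,34.9,0],"roll": 0},{"translation": [-17.3,34.9,0],"roll": 0},{"translation": [-17.3,34.9,0],"roll": 0},{"translation": [-17.3,34.9,0],"roll": 0},{"translation": [-17.3,34.9,0],"roll": 0},{"translation": [-17.3,34.9,0],"roll": 0},{"translation": [-17.4,34.6,0],"roll": -0.002},{"translation": [0,0,20],"roll": 0},{"translation": [0,0,20],"roll": 0},{"translation": [0,0,10],"roll": 0},{"translation": [0,0,0],"roll": 0},{"translation": [0,0,0],"roll": 0},{"translation": [0,0,0],"roll": 0}])

```text
time: 13.57
tool_pos: [0.4471, 0.0131, 0.083]
tool_rot: [-3.141, 0.001, 0.106]
contact_force: [0.2, -0.1, -0.7]
opening: 0.0365
grip_force: 30.0
```

```bash
python3 - <<'E'
from h import *
pose();go(447.3,13.2,.106,55.5)
E
```

```text
t 13.57 pos [447.1456  13.0946  82.9862] rot [-3.1414  0.001   0.1061] F [ 0.2054 -0.0501 -0.6659] open 0.036484907684233604 grip 29.999898076057434 q [-0.1423  0.389   1.9214 -0.0001  0.8322  1.3225]
go: x 0.2 y -0.1 z 27.5 roll 0.000
```

>>> step_arm(commands=[{"translation": [0,0,12],"roll": 0},{"translation": [0,0,8],"roll": 0},{"translation": [0,0,4],"roll": 0},{"translation": [0,0,3],"roll": 0},{"translation": [0,0,1],"roll": 0},{"translation": [0,0,0],"roll": 0},{"translation": [0,0,0],"roll": 0}])

```text
time: 14.15
tool_pos: [0.4472, 0.0131, 0.0561]
tool_rot: [3.142, -0.0, 0.106]
contact_force: [-3.6, 0.6, 9.5]
opening: 0.0369
grip_force: 30.0
```

>>> step_arm(commands=[{"translation": [0,0,0],"roll": 0},{"translation": [0,0,0],"roll": 0},{"translation": [0,0,0],"roll": 0},{"translation": [0,0,0],"roll": 0},{"translation": [0,0,-10],"roll": 0},{"translation": [0,0,-30],"roll": 0},{"translation": [0,0,-35],"roll": 0},{"translation": [0,0,-20],"roll": 0},{"translation": [0,0,0],"roll": 0},{"translation": [0,0,0],"roll": 0}], fingers=0.5)

```text
time: 14.98
tool_pos: [0.448, 0.0128, 0.151]
tool_rot: [3.141, -0.003, 0.106]
contact_force: [-0.7, -0.7, -1.0]
opening: 0.0461
grip_force: 0.0
```

```bash
python3 - <<'E'
from h import *
pose();go(537,423.2,.19,150);im,g=snap("wrist");v=im[:,:,::-1].copy();bays(v,g,[447.5,13.2],.105)
cv2.imwrite("pics/w7.png",v)
blobs(im,g,.067,120)
E
```

```text
t 14.98 pos [447.9764  12.8225 151.0413] rot [ 3.1408 -0.0026  0.1058] F [-0.6849 -0.7181 -1.0027] open 0.046053471446927854 grip 0.0 q [-0.1426  0.2855  1.8401 -0.0001  1.0133  1.3224]
go: x 131.9 y -398.7 z 1.0 roll -0.084
px [ 37. 255.] c 422.6 201.2 size 51.9 35.1 yaw 1.553
px [333. 324.] c 394.4 -3.2 size 50.5 9.4 yaw -1.465
px [ 49. 352.] c 348.7 200.8 size 18.3 14.0 yaw -1.465
px [ 47. 372.] c 333.5 203.6 size 23.6 16.4 yaw -0.495
px [584. 384.] c 361.9 -194.2 size 38.4 21.6 yaw 0.105
px [316. 383.] c 343.6 3.3 size 113.3 29.6 yaw -1.465
px [142. 473.] c 248.2 133.6 size 98.8 19.3 yaw -1.464
```

>>> step_arm(commands=[{"translation": [8,-33.2,0],"roll": 0},{"translation": [8,-33.2,0],"roll": 0},{"translation": [8,-33.2,0],"roll": 0},{"translation": [8,-33.2,0],"roll": 0},{"translation": [8,-33.2,0],"roll": 0},{"translation": [8,-33.2,0],"roll": 0},{"translation": [8,-33.2,0],"roll": 0},{"translation": [8,-33.2,0],"roll": 0},{"translation": [8,-33.2,0],"roll": 0},{"translation": [8,-33.2,0],"roll": 0},{"translation": [8,-33.2,0],"roll": 0},{"translation": [8,-33.2,0],"roll": -0.084},{"translation": [0,0,0],"roll": 0},{"translation": [0,0,0],"roll": 0},{"translation": [0,0,0],"roll": 0},{"translation": [0,0,0],"roll": 0}], fingers=0.65)

```text
time: 16.37
tool_pos: [0.5005, 0.4179, 0.1491]
tool_rot: [3.14, 0.002, 0.188]
contact_force: [-1.3, 0.3, -0.6]
opening: 0.0598
grip_force: 0.0
```

```bash
python3 - <<'E'
from h import *
pose();im,g=snap("wrist","w8");o=blobs(im,g,.025);print()
for q in o:
    if abs(q[2]-58)<6 and abs(q[3]-38)<4: print(q);go(q[0],q[1],q[4],12.5)
E
```

```text
t 16.37 pos [500.4576 417.9483 149.09  ] rot [3.1404 0.0021 0.1885] F [-1.3182  0.2737 -0.5792] open 0.05979634079138716 grip 0.0 q [ 0.5785  0.639   1.2474 -0.0004  1.2575  1.961 ]
px [321. 181.] c 536.8 423.7 size 57.8 38.1 yaw 0.188
px [446. 271.] c 484.2 313.3 size 57.4 33.0 yaw -0.041
px [343. 325.] c 428.3 380.8 size 49.1 11.1 yaw -1.411
px [290. 387.] c 364.0 412.9 size 128.7 34.5 yaw -1.374

(536.774658203125, 423.7394714355469, 57.78541946411133, 38.09917449951172, np.float64(0.18833880222467417))
go: x 36.5 y 1.0 z 137.1 roll -0.000
```

>>> step_arm(commands=[{"translation": [36.5,1,0],"roll": 0},{"translation": [0,0,40],"roll": 0},{"translation": [0,0,40],"roll": 0},{"translation": [0,0,40],"roll": 0},{"translation": [0,0,17],"roll": 0},{"translation": [0,0,0],"roll": 0},{"translation": [0,0,0],"roll": 0},{"translation": [0,0,0],"roll": 0}])

```text
time: 17.08
tool_pos: [0.5383, 0.4253, 0.0155]
tool_rot: [-3.14, -0.003, 0.189]
contact_force: [1.4, -0.2, 0.8]
opening: 0.06
grip_force: 0.0
```

>>> step_arm(commands=[{"translation": [0,0,0],"roll": 0},{"translation": [0,0,0],"roll": 0},{"translation": [0,0,0],"roll": 0},{"translation": [0,0,0],"roll": 0},{"translation": [0,0,0],"roll": 0},{"translation": [0,0,-20],"roll": 0},{"translation": [0,0,-40],"roll": 0.082},{"translation": [0,0,-40],"roll": 0},{"translation": [0,0,-20],"roll": 0},{"translation": [0,0,0],"roll": 0},{"translation": [0,0,0],"roll": 0}], fingers=0, grip_force=30)

```text
time: 18.0
tool_pos: [0.5372, 0.4255, 0.1346]
tool_rot: [-3.14, -0.002, 0.108]
contact_force: [-0.2, -0.2, -1.1]
opening: 0.0368
grip_force: 30.0
```

```bash
python3 - <<'E'
from h import *
pose();go(440.6,76.8,.106,55)
E
```

```text
t 18.00 pos [537.1808 425.496  134.5896] rot [-3.1404 -0.0024  0.1079] F [-0.235  -0.2181 -1.0554] open 0.03683193811895734 grip 29.999704957008362 q [ 0.5582  0.7103  1.153  -0.      1.2755  2.0211]
go: x -133.6 y 336.3 z 79.6 roll 0.002
```

>>> step_arm(commands=[{"translation": [-14.8,37.4,0],"roll": 0},{"translation": [-14.8,37.4,0],"roll": 0},{"translation": [-14.8,37.4,0],"roll": 0},{"translation": [-14.8,37.4,0],"roll": 0},{"translation": [-14.8,37.4,0],"roll": 0},{"translation": [-14.8,37.4,0],"roll": 0},{"translation": [-14.8,37.4,0],"roll": 0},{"translation": [-14.8,37.4,0],"roll": 0},{"translation": [-15,37.1,0],"roll": 0.002},{"translation": [0,0,20],"roll": 0},{"translation": [0,0,20],"roll": 0},{"translation": [0,0,10],"roll": 0},{"translation": [0,0,0],"roll": 0},{"translation": [0,0,0],"roll": 0},{"translation": [0,0,0],"roll": 0}])

```text
time: 19.25
tool_pos: [0.4402, 0.0766, 0.083]
tool_rot: [-3.142, 0.001, 0.106]
contact_force: [0.1, 0.4, -1.6]
opening: 0.037
grip_force: 30.0
```

```bash
python3 - <<'E'
from h import *
pose();go(440.6,76.8,.106,55.5)
E
```

```text
t 19.25 pos [440.1693  76.5831  83.0352] rot [-3.1416  0.0009  0.1062] F [ 0.0716  0.4291 -1.5911] open 0.036952380948614444 grip 29.999642372131348 q [ 0.0005  0.3881  1.9229 -0.0001  0.8315  1.4652]
go: x 0.5 y -0.2 z 27.5 roll 0.000
```

>>> step_arm(commands=[{"translation": [0.4,0,12],"roll": 0},{"translation": [0,0,8],"roll": 0},{"translation": [0,0,4],"roll": 0},{"translation": [0,0,3],"roll": 0},{"translation": [0,0,1],"roll": 0},{"translation": [0,0,0],"roll": 0},{"translation": [0,0,0],"roll": 0}])

```text
time: 19.83
tool_pos: [0.4406, 0.0766, 0.0561]
tool_rot: [3.142, -0.0, 0.106]
contact_force: [-2.7, -0.8, 8.6]
opening: 0.0365
grip_force: 30.0
```

>>> step_arm(commands=[{"translation": [0,0,0],"roll": 0},{"translation": [0,0,0],"roll": 0},{"translation": [0,0,0],"roll": 0},{"translation": [0,0,0],"roll": 0},{"translation": [0,0,-10],"roll": 0},{"translation": [0,0,-30],"roll": 0},{"translation": [0,0,-40],"roll": 0},{"translation": [0,0,-40],"roll": 0},{"translation": [0,30,-28],"roll": 0},{"translation": [0,20,0],"roll": 0},{"translation": [0,0,0],"roll": 0},{"translation": [0,0,0],"roll": 0},{"translation": [0,0,0],"roll": 0}], fingers=0.5)

```text
time: 20.92
tool_pos: [0.4454, 0.0271, 0.2025]
tool_rot: [-3.141, 0.002, 0.105]
contact_force: [0.0, -0.2, -0.5]
opening: 0.0457
grip_force: 0.0
```

```bash
python3 - <<'E'
from h import *
pose();im,g=snap("wrist");v=im[:,:,::-1].copy();bays(v,g,[447.5,13.2],.105)
cv2.imwrite("pics/w9.png",v)
go(406,304,1.57,200)
E
```

```text
t 20.92 pos [445.4134  27.1096 202.5174] rot [-3.1409  0.0016  0.1052] F [ 0.0234 -0.1714 -0.475 ] open 0.04565553007519046 grip 0.0 q [-0.1115  0.2227  1.7643  0.0003  1.1563  1.354 ]
go: x -9.9 y -279.3 z 2.4 roll -1.464
```

View pics/w9.png

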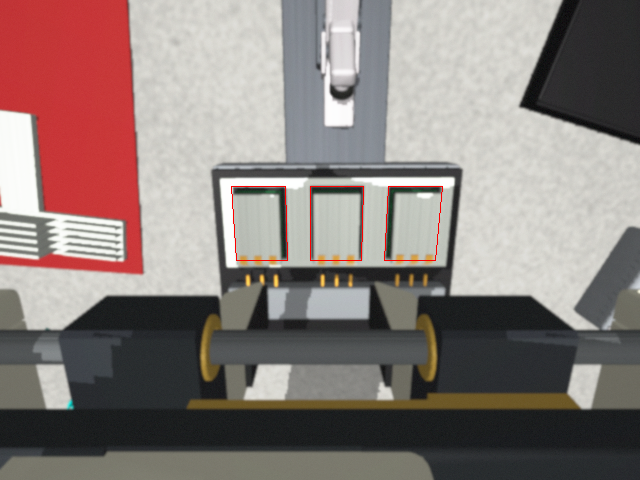

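All three modules are in their bays, with the contacts towards the carriage. Now the bar.

>>> step_arm(commands=[{"translation": [-8.8,-35.2,-8],"roll": 0},{"translation": [-8.8,-35.2,-8],"roll": 0},{"translation": [-8.8,-35.2,-8],"roll": 0},{"translation": [-8.8,-35.2,-8],"roll": 0},{"translation": [-8.8,-35.2,-8],"roll": 0},{"translation": [-8.8,-35.2,-8],"roll": 0},{"translation": [-8.8,-35.2,-8],"roll": 0},{"translation": [-8.8,-35.2,-8],"roll": 0.105},{"translation": [0,0,0],"roll": 0},{"translation": [0,0,0],"roll": 0},{"translation": [0,0,0],"roll": 0},{"translation": [0,0,0],"roll": 0}], fingers=1)

```text
time: 21.97
tool_pos: [0.3464, 0.2981, 0.2663]
tool_rot: [3.14, 0.001, 0.003]
contact_force: [0.7, 0.3, 0.1]
opening: 0.0917
grip_force: 0.0
```

```bash
python3 - <<'E'
from h import *
pose();im,g=snap("wrist","w10")
np.save("g10.npy",g)
blobs(im,g,.021,120)
E
```

```text
t 21.97 pos [346.4043 298.0535 266.3275] rot [3.1403 0.0013 0.0025] F [0.7014 0.256  0.068 ] open 0.0917467487429187 grip 0.0 q [ 0.5428  0.1862  1.6262 -0.0004  1.3311  2.1112]
px [580. 106.] c 444.9 33.1 size 122.0 83.7 yaw -1.462
px [411. 269.] c 276.3 201.9 size 85.1 81.7 yaw 0.552
px [366. 320.] c 212.2 242.6 size 40.4 32.6 yaw -1.568
px [230. 374.] c 134.5 406.3 size 35.2 32.5 yaw 0.283
px [349. 382.] c 115.8 253.8 size 216.7 64.5 yaw -1.568
```

View pics/w10.png

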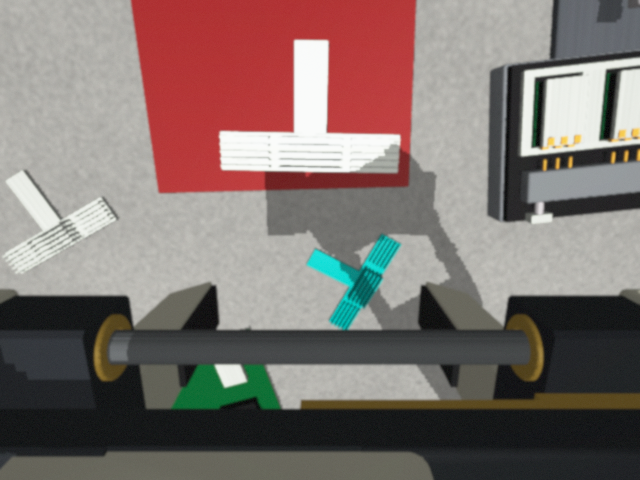

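The bar's plate spans px (220,131)–(400,173), and its tongue runs (294..328, 40..131), pointing away.

```bash
python3 - <<'E'
from h import *
g=get_calibration("wrist")
im=cv2.imread("pics/w10.png");hsv=im.astype(int)
m=((im.min(2)>130)).astype(np.uint8)
m[:, :200]=0;m[:,405:]=0;m[200:]=0
# tongue: rows 45..125
L=[];Rr=[]
for r in range(45,125,4):
    c=np.flatnonzero(m[r,280:345])+280; L.append((c[0],r));Rr.append((c[-1]+1,r))
l=p2w(g,L,.011)*1e3;r=p2w(g,Rr,.011)*1e3
mid=(l+r)/2;f=np.polyfit(mid[:,0],mid[:,1],1);print("tongue width",(l-r)[:,1].mean(),"yaw",np.arctan(f[0]))
c=np.flatnonzero(m[20:100,311])+20;tip=p2w(g,[311,c[0]],.011)[0]*1e3;print("tip",tip)
a=np.arctan(f[0]);print("bar origin from tip",tip[:2]-108*np.array([np.cos(a),np.sin(a)]))
for row in(145,150,155,160):
    c=np.flatnonzero(m[row]);e=p2w(g,[[c[0],row],[c[-1]+1,row]],.021)*1e3;print(row,e[:,:2].ravel(),"y mid",e[:,1].mean(), "len",e[0,1]-e[1,1])
for col in(230,260,310,360,390):
    c=np.flatnonzero(m[100:,col])+100;print(col,c[0],c[-1],p2w(g,[[col,c[0]],[col,c[-1]+1]],.021)[:,0]*1e3)
E
```

```text
tongue width 34.8081178571736 yaw -0.015501178296314639
tip [508.0648 305.7798  11.    ]
bar origin from tip [400.0778 307.4538]
145 [408.1166 401.0229 408.371  214.0778] y mid 307.55032730096264 len 186.94515315556353
150 [403.0942 400.349  403.3478 214.8026] y mid 307.57580686064165 len 185.54643027061195
155 [398.0355 399.6703 398.2896 214.4926] y mid 307.0814234920251 len 185.1776760128905
160 [392.9371 401.0752 393.1932 215.2242] y mid 308.14971997198523 len 185.8510351512109
230 131 199 [422.0082 350.803 ]
260 131 199 [422.0494 350.8491]
310 100 171 [451.8757 380.6839]
360 133 171 [420.2221 380.7573]
390 134 172 [419.279  379.7598]
```

>>> step_arm(commands=[{"translation": [27,-4.7,20],"roll": 0},{"translation": [27,-4.7,20],"roll": 0},{"translation": [0,0,10],"roll": -0.1194},{"translation": [0,0,10],"roll": -0.1194},{"translation": [0,0,10],"roll": -0.1194},{"translation": [0,0,10],"roll": -0.1194},{"translation": [0,0,10],"roll": -0.1194},{"translation": [0,0,10],"roll": -0.1194},{"translation": [0,0,10],"roll": -0.1194},{"translation": [0,0,10],"roll": -0.1194},{"translation": [0,0,10],"roll": -0.1194},{"translation": [0,0,10],"roll": -0.1194},{"translation": [0,0,10],"roll": -0.1194},{"translation": [0,0,10],"roll": -0.1194},{"translation": [0,0,10],"roll": -0.1194},{"translation": [0,0,0],"roll": 0},{"translation": [0,0,0],"roll": 0},{"translation": [0,0,0],"roll": 0}])

```text
time: 23.52
tool_pos: [0.401, 0.3079, 0.0975]
tool_rot: [3.141, -0.0, 1.55]
contact_force: [0.8, 0.5, 0.8]
opening: 0.0918
grip_force: 0.0
```

```bash
python3 - <<'E'
from h import *
pose();go(400.3,307.4,1.555,14)
E
```

```text
t 23.52 pos [401.0343 307.9332  97.5166] rot [ 3.1411 -0.0001  1.5498] F [0.8405 0.4978 0.8272] open 0.09175261755746109 grip 0.0 q [ 0.5032  0.4529  1.7523 -0.0002  0.9359  0.5244]
go: x -0.5 y -0.7 z 83.5 roll -0.005
```

>>> step_arm(commands=[{"translation": [-0.5,-0.7,35],"roll": -0.005},{"translation": [0,0,30],"roll": 0},{"translation": [0,0,12],"roll": 0},{"translation": [0,0,5],"roll": 0},{"translation": [0,0,0],"roll": 0},{"translation": [0,0,0],"roll": 0},{"translation": [0,0,0],"roll": 0}])

```text
time: 24.1
tool_pos: [0.4007, 0.3084, 0.0164]
tool_rot: [3.139, -0.001, 1.559]
contact_force: [0.0, -0.0, -0.3]
opening: 0.0919
grip_force: 0.0
```

>>> step_arm(commands=[{"translation": [0,0,0],"roll": 0},{"translation": [0,0,0],"roll": 0},{"translation": [0,0,0],"roll": 0},{"translation": [0,0,0],"roll": 0},{"translation": [0,0,0],"roll": 0},{"translation": [0,0,0],"roll": 0},{"translation": [0,0,0],"roll": 0},{"translation": [0,0,0],"roll": 0}], fingers=0, grip_force=45)

```text
time: 24.77
tool_pos: [0.3997, 0.3079, 0.015]
tool_rot: [-3.142, 0.0, 1.559]
contact_force: [0.0, 0.6, 0.3]
opening: 0.0432
grip_force: 0.0
```

```bash
python3 - <<'E'
from h import *
pose();go(447.5,13.2,1.676,79)
E
```

```text
t 24.77 pos [399.6932 307.9184  15.0497] rot [-3.1415  0.0001  1.5592] F [0.0327 0.6348 0.2696] open 0.04319205361573547 grip 0.0 q [ 0.5045  0.5823  1.8232 -0.0001  0.7362  0.5161]
go: x -294.1 y 51.2 z -64.0 roll -0.117
```

>>> step_arm(commands=[{"translation": [0,0,0],"roll": 0},{"translation": [0,0,0],"roll": 0},{"translation": [0,0,0],"roll": 0},{"translation": [0,0,0],"roll": 0},{"translation": [0,0,-10],"roll": 0},{"translation": [0,0,-25],"roll": 0},{"translation": [0,0,-35],"roll": 0},{"translation": [0,0,-30],"roll": -0.117},{"translation": [0,0,0],"roll": 0},{"translation": [0,0,0],"roll": 0},{"translation": [0,0,0],"roll": 0}])

```text
time: 25.68
tool_pos: [0.3989, 0.3075, 0.1145]
tool_rot: [-3.14, 0.001, 1.675]
contact_force: [0.6, 0.7, -2.7]
opening: 0.0315
grip_force: 45.0
```

```bash
python3 - <<'E'
from h import *
pose();go(402.7,8.5,1.676,86)
E
```

```text
t 25.68 pos [398.8898 307.5291 114.5317] rot [-3.1401  0.0007  1.6749] F [ 0.557   0.7465 -2.7254] open 0.03154914384168022 grip 44.998067021369934 q [ 0.5045  0.4273  1.7374 -0.0001  0.9785  0.4005]
go: x -297.8 y -27.3 z 28.5 roll -0.001
```

>>> step_arm(commands=[{"translation": [-33.1,-3,0],"roll": 0},{"translation": [-33.1,-3,0],"roll": 0},{"translation": [-33.1,-3,0],"roll": 0},{"translation": [-33.1,-3,0],"roll": 0},{"translation": [-33.1,-3,0],"roll": 0},{"translation": [-33.1,-3,0],"roll": 0},{"translation": [-33.1,-3,0],"roll": 0},{"translation": [-33.1,-3,0],"roll": 0},{"translation": [-33.1,-3,0],"roll": -0.001},{"translation": [0,0,10],"roll": 0},{"translation": [0,0,0],"roll": 0},{"translation": [0,0,0],"roll": 0},{"translation": [0,0,0],"roll": 0}])

```text
time: 26.77
tool_pos: [0.4035, 0.0096, 0.1045]
tool_rot: [-3.139, -0.001, 1.678]
contact_force: [0.6, -0.2, -2.5]
opening: 0.0317
grip_force: 45.0
```

```bash
python3 - <<'E'
from h import *
pose();go(402.7,8.5,1.676,86);go(447.5,13.2,1.676,79)
im,g=snap("scene","s2");cv2.imwrite("pics/s2c.png",cv2.resize(im[150:350,200:440,::-1],None,fx=3,fy=3,interpolation=cv2.INTER_CUBIC))
E
```

```text
t 26.77 pos [403.522    9.6273 104.5463] rot [-3.1395 -0.0007  1.6776] F [ 0.6057 -0.2312 -2.5498] open 0.031738243469445454 grip 44.9982351064682 q [-0.1667  0.2864  2.0068  0.0002  0.8507 -0.2736]
go: x -1.0 y -0.9 z 18.5 roll 0.002
go: x -1.1 y 44.1 z 25.5 roll 0.002
```

View pics/s2c.png

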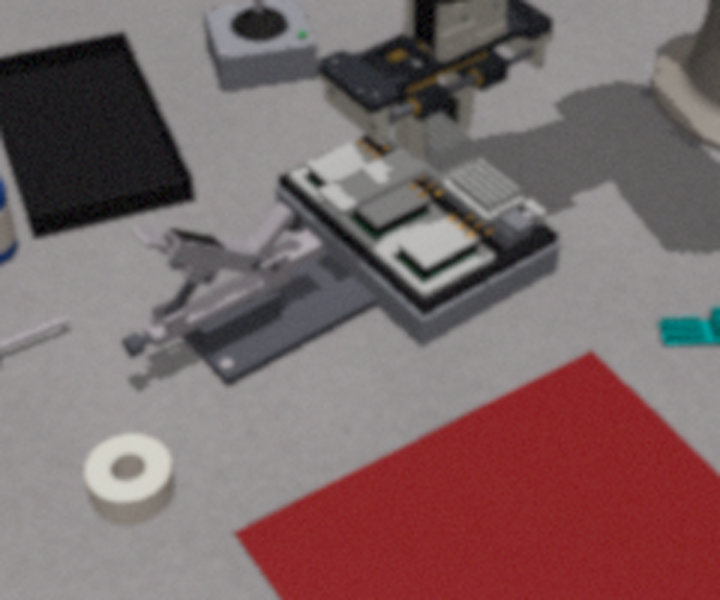

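The bar is held over the carriage, with the tongue over the middle bay and the jaws ahead. I lower it, slide it in and look at the result.

>>> step_arm(commands=[{"translation": [-1,0,10],"roll": 0.002},{"translation": [0,0,9],"roll": 0},{"translation": [0,0,0],"roll": 0},{"translation": [0,10,0],"roll": 0},{"translation": [0,12,0],"roll": 0},{"translation": [0,12,0],"roll": 0},{"translation": [0,10,0],"roll": 0},{"translation": [0,0,0],"roll": 0},{"translation": [0,0,0],"roll": 0},{"translation": [0,0,0],"roll": 0}])

```text
time: 27.65
tool_pos: [0.4477, 0.0128, 0.0862]
tool_rot: [-3.141, -0.0, 1.676]
contact_force: [-0.7, -0.3, -2.9]
opening: 0.0321
grip_force: 45.0
```

```bash
python3 - <<'E'
from h import *
pose();go(447.5,13.2,1.676,79)
E
```

```text
t 27.65 pos [447.7054  12.7929  86.2158] rot [-3.1411 -0.      1.6759] F [-0.6979 -0.324  -2.8696] open 0.03206775727954033 grip 44.99819219112396 q [-0.1428  0.3842  1.9169 -0.0002  0.8409 -0.2478]
go: x 0.4 y -0.2 z 7.2 roll -0.000
```

>>> step_arm(commands=[{"translation": [0,0,3],"roll": 0},{"translation": [0,0,2],"roll": 0},{"translation": [0,0,2],"roll": 0},{"translation": [0,0,0.5],"roll": 0},{"translation": [0,0,0],"roll": 0},{"translation": [0,0,0],"roll": 0}])

```text
time: 28.15
tool_pos: [0.4477, 0.0125, 0.079]
tool_rot: [-3.141, 0.0, 1.675]
contact_force: [-3.3, 0.9, 5.2]
opening: 0.0316
grip_force: 45.0
```

>>> step_arm(commands=[{"translation": [0,0,0],"roll": 0},{"translation": [0,0,0],"roll": 0},{"translation": [0,0,0],"roll": 0},{"translation": [0,0,0],"roll": 0},{"translation": [0,0,-10],"roll": 0},{"translation": [0,0,-30],"roll": 0},{"translation": [0,0,-40],"roll": 0},{"translation": [0,0,-40],"roll": 0},{"translation": [0,0,-40],"roll": 0},{"translation": [0,0,0],"roll": 0},{"translation": [0,0,0],"roll": 0},{"translation": [0,0,0],"roll": 0}], fingers=0.65)

```text
time: 29.15
tool_pos: [0.4477, 0.0125, 0.2381]
tool_rot: [-3.141, -0.0, 1.675]
contact_force: [-0.2, 0.5, -0.6]
opening: 0.06
grip_force: 0.0
```

```bash
python3 - <<'E'
from h import *
pose();a=.105
R=np.array([[np.cos(a),-np.sin(a)],[np.sin(a),np.cos(a)]])
for x in(192,202,241): print(x,R@[x,0]+[447.5,13.2]);
im,g=snap("wrist","w11")
E
```

```text
t 29.15 pos [447.6619  12.5095 238.1171] rot [-3.141  -0.0001  1.6752] F [-0.1656  0.4991 -0.5734] open 0.06000204820984749 grip 0.0 q [-0.1434  0.1905  1.7008 -0.0001  1.2508 -0.2478]
192 [638.4426  33.323 ]
202 [648.3875  34.371 ]
241 [687.1727  38.4585]
```

View pics/w11.png

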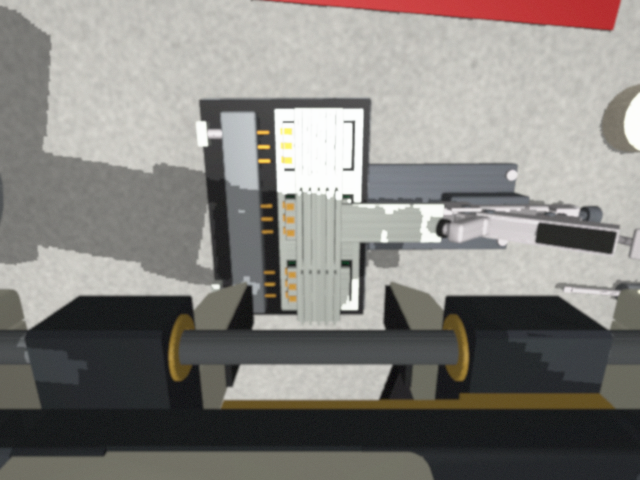

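The bar lies across the bays with its tongue in the jaws. I check the handle position (black grip centre at px (577,236)).

```bash
python3 - <<'E'
from h import *
g=get_calibration("wrist")
print(p2w(g,[[577,236],[540,232],[615,240]],.130)*1e3, w2p(g,[[.6384,.0333,.130]]), p2w(g,[[635,243]],.140)*1e3)
go(638.4,33.3,1.676,170);go(638.4,33.3,.105)
E
```

```text
[[632.681   35.7711 130.    ]
 [605.2404  35.8958 130.    ]
 [660.9986  35.7218 130.    ]] [[583.6806 240.0561]] [[667.2459  37.0264 140.    ]]
go: x 0.7 y 192.2 z 67.4 roll -0.001
go: x 0.7 y 192.2  roll 1.570
```

>>> step_arm(commands=[{"translation": [0.4,40,0],"roll": 0},{"translation": [0.4,40,0],"roll": 0},{"translation": [0.4,40,0],"roll": 0},{"translation": [0.4,40,0],"roll": 0},{"translation": [0.3,40,0],"roll": 0},{"translation": [0,0,5],"roll": 0.1208},{"translation": [0,0,5],"roll": 0.1208},{"translation": [0,0,5],"roll": 0.1208},{"translation": [0,0,5],"roll": 0.1208},{"translation": [0,0,5],"roll": 0.1208},{"translation": [0,0,5],"roll": 0.1208},{"translation": [0,0,5],"roll": 0.1208},{"translation": [0,0,5],"roll": 0.1208},{"translation": [0,0,5],"roll": 0.1208},{"translation": [0,0,5],"roll": 0.1208},{"translation": [0,0,5],"roll": 0.1208},{"translation": [0,0,5],"roll": 0.1208},{"translation": [0,0,5],"roll": 0.1208},{"translation": [0,0,0],"roll": 0},{"translation": [0,0,0],"roll": 0}], fingers=0, grip_force=20)

```text
time: 30.87
tool_pos: [0.6459, 0.0353, 0.1716]
tool_rot: [-3.141, 0.004, 0.109]
contact_force: [-0.8, -0.5, -0.1]
opening: 0.0003
grip_force: 0.0
```

```bash
python3 - <<'E'
from h import *
pose();go(646.4,35.2,.105,150)
E
```

```text
t 30.87 pos [645.9456  35.2554 171.5728] rot [-3.141   0.0038  0.1085] F [-0.7982 -0.4892 -0.0808] open 0.0002894541182824502 grip 0.0 q [-0.0638  0.6119  1.2332 -0.0001  1.3003  1.3985]
go: x 0.4 y 0.1 z 21.6 roll 0.004
```

Press down in steps, from z 172 to about 100.

>>> step_arm(commands=[{"translation": [0,0,20],"roll": 0},{"translation": [0,0,8],"roll": 0},{"translation": [0,0,8],"roll": 0},{"translation": [0,0,6],"roll": 0},{"translation": [0,0,6],"roll": 0},{"translation": [0,0,6],"roll": 0},{"translation": [0,0,6],"roll": 0},{"translation": [0,0,5],"roll": 0},{"translation": [0,0,4],"roll": 0},{"translation": [0,0,2],"roll": 0},{"translation": [0,0,0],"roll": 0},{"translation": [0,0,0],"roll": 0}])

```text
time: 31.87
tool_pos: [0.6462, 0.0352, 0.102]
tool_rot: [-3.141, 0.002, 0.105]
contact_force: [-0.5, -0.4, 0.2]
opening: 0.0002
grip_force: 0.0
```

>>> step_arm(commands=[{"translation": [0,0,2],"roll": 0},{"translation": [0,0,1],"roll": 0},{"translation": [0,0,1],"roll": 0},{"translation": [0,0,0],"roll": 0},{"translation": [0,0,0],"roll": 0}])

```text
time: 32.28
tool_pos: [0.6468, 0.0352, 0.0986]
tool_rot: [3.141, 0.0, 0.105]
contact_force: [0.1, 0.1, 0.2]
opening: 0.0004
grip_force: 0.0
```

>>> step_arm(commands=[{"translation": [0,0,1.5],"roll": 0},{"translation": [0,0,1.5],"roll": 0},{"translation": [0,0,0],"roll": 0},{"translation": [0,0,0],"roll": 0}])

```text
time: 32.62
tool_pos: [0.6471, 0.0352, 0.0969]
tool_rot: [3.141, -0.001, 0.105]
contact_force: [-2.7, -0.3, 6.6]
opening: 0.0004
grip_force: 3.6
```

```bash
python3 - <<'E'
from h import *
pose();im,g=snap("wrist","w12");s,_=snap("scene")
c=cv2.resize(s[190:310,220:400],None,fx=3,fy=3,interpolation=cv2.INTER_CUBIC)
w=cv2.resize(im[:,:],(480,360)); 
cv2.imwrite("pics/c12.png",np.hstack([c[:, :300],w])[:,:,::-1])
E
```

```text
t 32.62 pos [647.1323  35.1926  96.9328] rot [ 3.1412 -0.0014  0.1049] F [-2.661  -0.3424  6.5809] open 0.0003848501149594176 grip 3.5761122324038297 q [-0.0638  0.6796  1.3246 -0.0001  1.1359  1.4022]
```

View pics/c12.png

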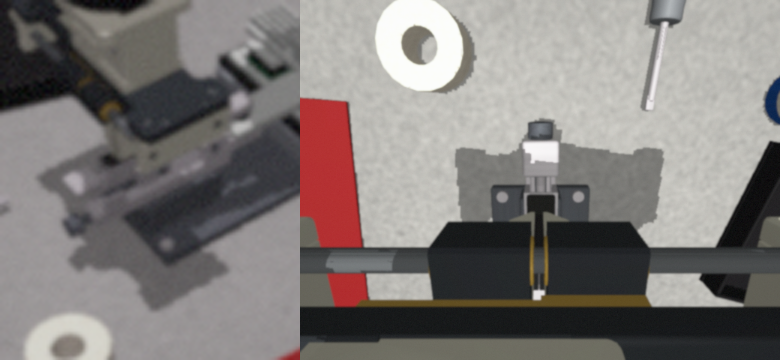

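The handle stops at z 97 with 6.6 N, level, so the pliers are locked. I raise the arm and go look at the jog box.

>>> step_arm(commands=[{"translation": [0,0,1],"roll": 0},{"translation": [0,0,0],"roll": 0},{"translation": [0,0,-20],"roll": 0},{"translation": [0,0,-40],"roll": 0},{"translation": [0,0,-40],"roll": 0},{"translation": [0,0,-40],"roll": 0},{"translation": [-28.2,23.4,0],"roll": 0},{"translation": [-28.2,23.4,0],"roll": 0},{"translation": [-28.2,23.4,0],"roll": 0},{"translation": [-28.2,23.4,0],"roll": 0},{"translation": [-28.2,23.4,0],"roll": 0},{"translation": [-28.2,23.4,0],"roll": 0},{"translation": [-28.2,23.4,0],"roll": 0},{"translation": [-28.2,23.4,0],"roll": 0},{"translation": [-28.2,23.4,0],"roll": 0},{"translation": [-28.2,23.4,0],"roll": 0},{"translation": [-28.2,23.4,0],"roll": 0},{"translation": [-28.2,23.4,0],"roll": 0},{"translation": [0,0,0],"roll": 0},{"translation": [0,0,0],"roll": 0}])

```text
time: 34.38
tool_pos: [0.3386, -0.2806, 0.2348]
tool_rot: [3.141, -0.0, 0.101]
contact_force: [0.0, -0.1, -0.5]
opening: 0.0006
grip_force: 0.0
```

>>> step_arm(commands=[{"translation": [0,0,0],"roll": 0},{"translation": [0,0,0],"roll": 0}])

```text
time: 34.55
tool_pos: [0.3403, -0.2787, 0.2346]
tool_rot: [-3.142, -0.0, 0.106]
contact_force: [-0.5, -1.0, -0.1]
opening: 0.0
grip_force: 0.0
```

```bash
python3 - <<'E'
from h import *
pose();im,g=snap("wrist","w13")
for n in["stick_knob","jog_box","handle_top","tray","pliers_handle"]: print(n,[(round(d["confidence"],2),np.round(d["at"],3).tolist()) for d in search_frame("wrist",n)])
s,_=snap("scene");c=cv2.resize(s[190:310,220:340],None,fx=3,fy=3,interpolation=cv2.INTER_CUBIC)
w=cv2.resize(im[:,:],(432,324));w=np.vstack([w,np.zeros((36,432,3),np.uint8)])
cv2.imwrite("pics/c13.png",np.hstack([c,w])[:,:,::-1])
E
```

```text
t 34.55 pos [ 340.3284 -278.7312  234.6495] rot [-3.1415 -0.0003  0.1061] F [-0.5421 -0.965  -0.1181] open 2.559389682297783e-07 grip 0.0 q [-0.861   0.1783  1.7264  0.0003  1.2368  0.6036]
stick_knob [(0.62, [0.41, -0.299, 0.146])]
jog_box [(0.6, [0.414, -0.3, 0.045])]
handle_top [(0.32, [0.426, -0.005, 0.054])]
tray [(0.73, [0.529, -0.363, 0.011]), (0.23, [0.425, -0.01, 0.048])]
pliers_handle []
```

View pics/c13.png

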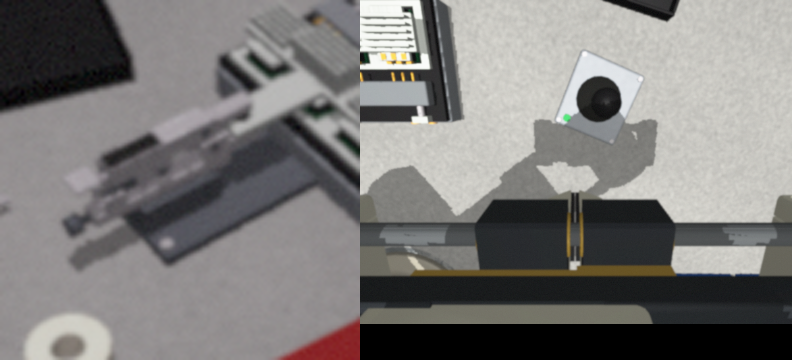

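The pliers are locked on the tongue (handle level), and the box and knob are in view. I fit the box yaw.

```bash
python3 - <<'E'
from h import *
g=get_calibration("wrist")
c=p2w(g,np.array([[224,50],[283,78],[253,143],[195,119]])/.675,.045)[:,:2]*1e3
print(c,c.mean(0)); tl,tr,br,bl=c
for e in(tl-tr,bl-br): print(np.linalg.norm(e),"yaw",np.arctan2(-e[0],e[1]))
for e in(tl-bl,tr-br): print(np.linalg.norm(e),"yaw",np.arctan2(e[1],e[0]))
print("knob",p2w(g,np.array([[245,101]])/.675,.133)*1e3)
im=cv2.imread("pics/w13.png");gr=im.max(2)
m=(gr<60).astype(np.uint8);n,l,st,cc=cv2.connectedComponentsWithStats(m)
print([(st[i],cc[i]) for i in range(1,n) if 200<st[i,4]<6000])
E
```

```text
[[ 462.4278 -276.8648]
 [ 437.3518 -356.43  ]
 [ 348.7337 -330.5096]
 [ 373.0604 -247.9024]] [ 405.3934 -302.9267]
83.42315098738067 yaw -0.30530866470577656
86.11471777925854 yaw -0.2863908202681976
93.94333260313405 yaw -0.3134021195928147
92.33112677930646 yaw -0.28455751152092285
knob [[ 406.2988 -301.3242  133.    ]]
[(array([   0,    0,  132,  179, 4440], dtype=int32), array([ 95.4716, 102.9304])), (array([ 362,    0,  110,   31, 1771], dtype=int32), array([430.0011,  10.2496])), (array([ 322,  114,   64,   66, 3289], dtype=int32), array([353.4132, 146.9015])), (array([   0,  158,   84,   21, 1680], dtype=int32), array([ 39.5946, 167.7619])), (array([312, 287,  13,  47, 425], dtype=int32), array([318.2588, 310.2612]))]
```

>>> step_arm(commands=[{"translation": [0,0,0],"roll": 0.101},{"translation": [0,0,0],"roll": 0.101},{"translation": [0,0,0],"roll": 0.101},{"translation": [0,0,0],"roll": 0.101},{"translation": [0,3,0],"roll": 0},{"translation": [0,0,40],"roll": 0},{"translation": [0,0,40],"roll": 0},{"translation": [0,0,40],"roll": 0},{"translation": [12,0,0],"roll": 0},{"translation": [12,0,0],"roll": 0},{"translation": [0,0,0],"roll": 0},{"translation": [0,0,0],"roll": 0},{"translation": [0,0,0],"roll": 0}])

```text
time: 35.98
tool_pos: [0.3614, -0.2893, 0.1148]
tool_rot: [3.141, 0.0, -0.297]
contact_force: [0.2, -0.4, 1.1]
opening: 0.0006
grip_force: 0.0
```

```bash
python3 - <<'E'
from h import *
pose();go(405.8,-302,-.298,115)
E
```

```text
t 35.98 pos [ 361.401  -289.3033  114.8325] rot [ 3.1414  0.     -0.2975] F [ 0.1726 -0.4488  1.1403] open 0.000647004783000413 grip 0.0 q [-0.8407  0.362   1.8466 -0.0002  0.9329  1.0277]
go: x 46.2 y -0.9 z -0.2 roll 0.001
```

Push forward 48 mm, then feel for the stop.

>>> step_arm(commands=[{"translation": [10,-0.9,0],"roll": 0},{"translation": [8,0,0],"roll": 0},{"translation": [6,0,0],"roll": 0},{"translation": [6,0,0],"roll": 0},{"translation": [6,0,0],"roll": 0},{"translation": [6,0,0],"roll": 0},{"translation": [5,0,0],"roll": 0},{"translation": [0,0,0],"roll": 0},{"translation": [0,0,0],"roll": 0}])

```text
time: 36.73
tool_pos: [0.4067, -0.3021, 0.1143]
tool_rot: [-3.141, 0.001, -0.299]
contact_force: [-2.2, 1.1, -1.2]
opening: 0.0003
grip_force: 1.4
```

```bash
python3 - <<'E'
from h import *
pose();go(405.8,-302,-.298,115)
im,g=snap("wrist","w14");
for n in["stick_knob"]: print(n,[(round(d["confidence"],2),np.round(d["at"],3).tolist()) for d in search_frame("wrist",n)])
E
```

```text
t 36.73 pos [ 406.6909 -302.1368  114.2852] rot [-3.1412  0.0011 -0.2988] F [-2.2102  1.0629 -1.2177] open 0.0002875537542801005 grip 1.3652258994989097 q [-0.7902  0.4321  1.73   -0.0003  0.9807  1.0795]
go: x -0.9 y 0.1 z -0.7 roll -0.001
stick_knob [(0.89, [0.437, -0.311, 0.139])]
```

>>> step_arm(commands=[{"translation": [4,0,0],"roll": 0},{"translation": [3,0,0],"roll": 0},{"translation": [0,0,0],"roll": 0},{"translation": [0,0,0],"roll": 0}])

```text
time: 37.17
tool_pos: [0.4119, -0.3037, 0.1142]
tool_rot: [-3.141, 0.005, -0.299]
contact_force: [-9.5, 1.3, 1.5]
opening: 0.0006
grip_force: 4.9
```

>>> step_arm(commands=[{"translation": [1.5,0,0],"roll": 0},{"translation": [0,0,0],"roll": 0},{"translation": [0,0,0],"roll": 0},{"translation": [0,0,0],"roll": 0}])

```text
time: 37.5
tool_pos: [0.412, -0.3037, 0.1142]
tool_rot: [-3.14, 0.007, -0.299]
contact_force: [-14.4, 2.8, 4.6]
opening: 0.0006
grip_force: 7.3
```

At the stop (14 N against a rigid stop). I hold for 3.3 s, then ease back.

>>> step_arm(commands=[{"translation": [-0.5,0,0],"roll": 0},{"translation": [0,0,0],"roll": 0},{"translation": [0,0,0],"roll": 0},{"translation": [0,0,0],"roll": 0},{"translation": [0,0,0],"roll": 0},{"translation": [0,0,0],"roll": 0},{"translation": [0,0,0],"roll": 0},{"translation": [0,0,0],"roll": 0},{"translation": [0,0,0],"roll": 0},{"translation": [0,0,0],"roll": 0},{"translation": [0,0,0],"roll": 0},{"translation": [0,0,0],"roll": 0},{"translation": [0,0,0],"roll": 0},{"translation": [0,0,0],"roll": 0},{"translation": [0,0,0],"roll": 0},{"translation": [0,0,0],"roll": 0},{"translation": [0,0,0],"roll": 0},{"translation": [0,0,0],"roll": 0},{"translation": [0,0,0],"roll": 0},{"translation": [0,0,0],"roll": 0}])

```text
time: 39.17
tool_pos: [0.412, -0.3037, 0.1142]
tool_rot: [-3.141, 0.006, -0.299]
contact_force: [-13.3, 2.9, 3.6]
opening: 0.0007
grip_force: 6.5
```

>>> step_arm(commands=[{"translation": [0,0,0],"roll": 0},{"translation": [0,0,0],"roll": 0},{"translation": [0,0,0],"roll": 0},{"translation": [0,0,0],"roll": 0},{"translation": [0,0,0],"roll": 0},{"translation": [0,0,0],"roll": 0},{"translation": [0,0,0],"roll": 0},{"translation": [0,0,0],"roll": 0},{"translation": [0,0,0],"roll": 0},{"translation": [0,0,0],"roll": 0},{"translation": [0,0,0],"roll": 0},{"translation": [0,0,0],"roll": 0},{"translation": [0,0,0],"roll": 0},{"translation": [0,0,0],"roll": 0},{"translation": [0,0,0],"roll": 0},{"translation": [0,0,0],"roll": 0},{"translation": [0,0,0],"roll": 0},{"translation": [0,0,0],"roll": 0},{"translation": [0,0,0],"roll": 0},{"translation": [0,0,0],"roll": 0}])

```text
time: 40.83
tool_pos: [0.412, -0.3037, 0.1142]
tool_rot: [-3.141, 0.006, -0.299]
contact_force: [-13.0, 1.7, 3.4]
opening: -0.0
grip_force: 6.5
```

```bash
python3 - <<'E'
from h import *
pose()
im,g=snap("wrist","w15"); s,_=snap("scene","s15")
for c in("wrist","scene"):
  for n in["stick_knob","handle_top","module0","bar"]: print(c,n,[(round(d["confidence"],2),np.round(d["at"],3).tolist()) for d in search_frame(c,n)])
E
```

```text
t 40.83 pos [ 412.0091 -303.7203  114.1973] rot [-3.1406  0.0063 -0.2989] F [-13.0499   1.7165   3.3667] open -4.973309902963502e-06 grip 6.461974158883095 q [-0.7838  0.443   1.7114 -0.0024  0.9933  1.0872]
wrist stick_knob []
wrist handle_top []
wrist module0 []
wrist bar []
scene stick_knob [(0.68, [0.427, -0.304, 0.12]), (0.46, [0.545, 0.363, 0.003]), (0.39, [0.613, -0.269, 0.006]), (0.27, [0.504, 0.044, 0.04])]
scene handle_top [(0.84, [0.632, 0.043, 0.093])]
scene module0 [(0.48, [0.483, -0.038, 0.057]), (0.36, [0.469, 0.031, 0.056])]
scene bar [(0.92, [0.263, 0.256, 0.008]), (0.84, [0.32, 0.607, 0.008]), (0.59, [0.396, 0.033, 0.066])]
```

>>> step_arm(commands=[{"translation": [-6,0,0],"roll": 0},{"translation": [-7,0,0],"roll": 0},{"translation": [-7,0,0],"roll": 0},{"translation": [-7,0,0],"roll": 0},{"translation": [-7,0,0],"roll": 0},{"translation": [-10,0,0],"roll": 0},{"translation": [-10,0,0],"roll": 0},{"translation": [0,0,-40],"roll": 0},{"translation": [0,0,-40],"roll": -0.101},{"translation": [0,0,-35],"roll": -0.101},{"translation": [0,0,0],"roll": -0.101},{"translation": [0,0,0],"roll": -0.101},{"translation": [0,0,0],"roll": 0},{"translation": [0,0,0],"roll": 0}])

```text
time: 42.5
tool_pos: [0.3624, -0.2886, 0.2295]
tool_rot: [-3.142, 0.0, 0.102]
contact_force: [-0.0, 0.1, -0.8]
opening: 0.0009
grip_force: 0.0
```

```bash
python3 - <<'E'
from h import *
pose();go(689.2,39.2,.105,130)
snap("wrist","w16")
for n in["stick_knob"]: print(n,[(round(d["confidence"],2),np.round(d["at"],3).tolist()) for d in search_frame("wrist",n)])
E
```

```text
t 42.50 pos [ 362.4438 -288.6008  229.5319] rot [-3.1415  0.      0.1017] F [-0.0138  0.1111 -0.7835] open 0.0008513291594534993 grip 0.0 q [-0.8381  0.2265  1.6788  0.      1.2363  0.631 ]
go: x 358.3 y -292.9 z 99.5 roll -0.003
stick_knob []
```

>>> step_arm(commands=[{"translation": [26.3,-24.4,0],"roll": 0},{"translation": [26.3,-24.4,0],"roll": 0},{"translation": [26.3,-24.4,0],"roll": 0},{"translation": [26.3,-24.4,0],"roll": 0},{"translation": [26.3,-24.4,0],"roll": 0},{"translation": [26.3,-24.4,0],"roll": 0},{"translation": [26.3,-24.4,0],"roll": 0},{"translation": [26.3,-24.4,0],"roll": 0},{"translation": [26.3,-24.4,0],"roll": 0},{"translation": [26.3,-24.4,0],"roll": 0},{"translation": [26.3,-24.4,0],"roll": 0},{"translation": [26.3,-24.4,0],"roll": -0.003},{"translation": [0,0,40],"roll": 0},{"translation": [0,0,35],"roll": 0},{"translation": [0,0,0],"roll": 0},{"translation": [0,0,0],"roll": 0},{"translation": [0,0,0],"roll": 0}])

```text
time: 44.02
tool_pos: [0.6469, 0.035, 0.1563]
tool_rot: [3.141, -0.002, 0.107]
contact_force: [0.7, -0.5, 1.1]
opening: 0.0008
grip_force: 0.0
```

```bash
python3 - <<'E'
from h import *
pose();im,g=snap("wrist","w17")
print([(round(d["confidence"],2),np.round(d["at"],3).tolist()) for d in search_frame("wrist","lever_tab")])
print(w2p(g,[[.6872,.0385,.092]]))
go(689.2,39.2,.105,92)
cr=im[150:290,270:370]
m=(cr.min(2)>225).astype(np.uint8);n,l,st,c=cv2.connectedComponentsWithStats(m)
for i in range(1,n):
    if st[i,4]>80: print(st[i],c[i]+[270,150],p2w(g,c[i]+[270,150],.092)*1e3)
E
```

```text
t 44.02 pos [646.9125  34.9684 156.2691] rot [ 3.1412 -0.0019  0.1066] F [ 0.6546 -0.5038  1.0667] open 0.0008442213127296818 grip 0.0 q [-0.0642  0.6227  1.257  -0.0001  1.2599  1.4001]
[]
[[320.5612 193.037 ]]
go: x 42.0 y 0.1 z 65.5 roll 0.002
[ 33  25  34  21 507] [321.9191 182.6252] [[693.3538  38.3699  92.    ]]
```

The tab is at px (303..337, from row 175), which fits the expected place. Press it.

>>> step_arm(commands=[{"translation": [21,0,0],"roll": 0},{"translation": [21,0,0],"roll": 0},{"translation": [0,0,20],"roll": 0},{"translation": [0,0,20],"roll": 0},{"translation": [0,0,15],"roll": 0},{"translation": [0,0,8],"roll": 0},{"translation": [0,0,5],"roll": 0},{"translation": [0,0,4],"roll": 0},{"translation": [0,0,4],"roll": 0},{"translation": [0,0,3],"roll": 0},{"translation": [0,0,0],"roll": 0},{"translation": [0,0,0],"roll": 0}])

```text
time: 45.12
tool_pos: [0.6893, 0.0397, 0.0778]
tool_rot: [3.141, -0.004, 0.108]
contact_force: [2.2, 0.3, 4.0]
opening: 0.0006
grip_force: 1.6
```

```bash
python3 - <<'E'
from h import *
pose()
E
```

```text
t 45.12 pos [689.2749  39.6788  77.8429] rot [ 3.1408 -0.0041  0.1076] F [2.2022 0.2814 4.0115] open 0.0005546333419926162 grip 1.590737026417628 q [-0.0533  0.7714  1.1971 -0.0001  1.1689  1.4099]
```

>>> step_arm(commands=[{"translation": [0,0,2],"roll": 0},{"translation": [0,0,1.5],"roll": 0},{"translation": [0,0,1],"roll": 0},{"translation": [0,0,0],"roll": 0},{"translation": [0,0,0],"roll": 0}])

```text
time: 45.53
tool_pos: [0.6894, 0.0397, 0.0749]
tool_rot: [3.14, -0.005, 0.108]
contact_force: [-1.5, -0.3, 15.4]
opening: 0.0004
grip_force: 7.7
```

>>> step_arm(commands=[{"translation": [0,0,-10],"roll": 0},{"translation": [0,0,-15],"roll": 0},{"translation": [0,0,-20],"roll": 0},{"translation": [0,0,-25],"roll": 0},{"translation": [0,0,-40],"roll": 0},{"translation": [0,0,-40],"roll": 0},{"translation": [-30,0,0],"roll": 0},{"translation": [-40,0,0],"roll": 0},{"translation": [-40,0,0],"roll": 0},{"translation": [-30,0,0],"roll": 0},{"translation": [0,0,0],"roll": 0},{"translation": [0,0,0],"roll": 0},{"translation": [0,0,0],"roll": 0}])

```text
time: 46.62
tool_pos: [0.5496, 0.0247, 0.2218]
tool_rot: [3.141, -0.002, 0.108]
contact_force: [0.9, -0.1, -0.3]
opening: 0.0006
grip_force: 0.0
```

```bash
python3 - <<'E'
from h import *
pose()
im,g=snap("wrist","w18");s,_=snap("scene","s18")
print([(round(d["confidence"],2),np.round(d["at"],3).tolist()) for d in search_frame("scene","handle_top")])
c=cv2.resize(s[190:310,220:340],None,fx=3,fy=3,interpolation=cv2.INTER_CUBIC)
w=cv2.resize(im,(432,324));w=np.vstack([w,np.zeros((36,432,3),np.uint8)])
cv2.imwrite("pics/c18.png",np.hstack([c,w])[:,:,::-1])
E
```

```text
t 46.62 pos [549.5586  24.7351 221.7973] rot [ 3.1412 -0.0015  0.1076] F [ 0.8731 -0.1146 -0.2527] open 0.0006227629595129668 grip 0.0 q [-0.0943  0.391   1.4638 -0.0001  1.2852  1.3689]
[(0.61, [0.638, 0.044, 0.114]), (0.38, [0.461, 0.029, 0.08])]
```

View pics/c18.png

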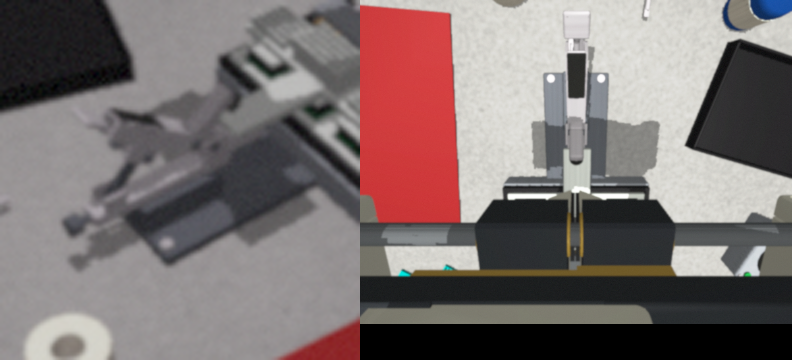

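The pliers stand open. Now I fetch the bar back.

>>> step_arm(commands=[{"translation": [-34.2,0.1,0],"roll": 0},{"translation": [-34.2,0.1,0],"roll": 0},{"translation": [-34.3,0.2,0],"roll": 0},{"translation": [0,0,5],"roll": -0.1206},{"translation": [0,0,5],"roll": -0.1206},{"translation": [0,0,5],"roll": -0.1206},{"translation": [0,0,5],"roll": -0.1206},{"translation": [0,0,5],"roll": -0.1206},{"translation": [0,0,5],"roll": -0.1206},{"translation": [0,0,5],"roll": -0.1206},{"translation": [0,0,5],"roll": -0.1206},{"translation": [0,0,5],"roll": -0.1206},{"translation": [0,0,5],"roll": -0.1206},{"translation": [0,0,5],"roll": -0.1206},{"translation": [0,0,5],"roll": -0.1206},{"translation": [0,0,5],"roll": -0.1206},{"translation": [0,0,0],"roll": 0},{"translation": [0,0,0],"roll": 0},{"translation": [0,0,0],"roll": 0}], fingers=1)

```text
time: 48.35
tool_pos: [0.4473, 0.0134, 0.1562]
tool_rot: [3.141, 0.0, 1.672]
contact_force: [-0.5, -0.4, 0.4]
opening: 0.0917
grip_force: 0.0
```

```bash
python3 - <<'E'
from h import *
pose();go(447.6,12.8,1.676,79)
im,g=snap("wrist","w19")
# fin plate edges (low fins top at bed z 85): compare with w11-like model by overlay of bar outline
a=.105;R=np.array([[np.cos(a),-np.sin(a)],[np.sin(a),np.cos(a)]])
for n,z,x0,x1,y in(("plate",.085,-20,20,60),("plate",.085,-20,20,-50)):
    P=np.array([[x0,y],[x1,y]])@R.T+[447.5,13.2];uv=w2p(g,np.c_[P/1e3,[z]*2]);print(n,uv.ravel())
    r=int(uv[0,1].round())
    if r<290: print([int(q) for q in im[r].mean(1)[int(uv[0,0])-12:int(uv[1,0])+13]])
E
```

```text
t 48.35 pos [447.2617  13.3606 156.2256] rot [3.1413 0.0001 1.6723] F [-0.5065 -0.4134  0.4435] open 0.09169825219096296 grip 0.0 q [-0.1417  0.2787  1.8327 -0.0001  1.0298 -0.2431]
go: x -0.6 y 0.3 z 77.2 roll -0.004
plate [285.5504 160.6847 353.0341 160.4272]
[202, 199, 199, 199, 199, 201, 200, 203, 214, 238, 250, 252, 251, 246, 244, 248, 251, 252, 252, 252, 252, 251, 246, 234, 238, 250, 252, 252, 252, 251, 249, 247, 250, 252, 251, 244, 239, 249, 252, 252, 252, 251, 245, 238, 246, 251, 252, 252, 252, 252, 252, 252, 252, 252, 251, 246, 242, 249, 252, 252, 252, 252, 252, 252, 252, 252, 250, 243, 237, 248, 252, 252, 252, 252, 252, 251, 248, 239, 240, 250, 252, 252, 252, 252, 252, 251, 245, 214, 138, 79, 69, 97, 160]
plate [290.0769 327.3009 349.4562 327.093 ]
```

>>> step_arm(commands=[{"translation": [-0.5,0.3,30],"roll": -0.004},{"translation": [0,0,30],"roll": 0},{"translation": [0,0,12],"roll": 0},{"translation": [0,0,4],"roll": 0},{"translation": [0,0,0],"roll": 0},{"translation": [0,0,0],"roll": 0},{"translation": [0,0,0],"roll": 0}])

```text
time: 48.98
tool_pos: [0.448, 0.0128, 0.0812]
tool_rot: [3.139, 0.001, 1.679]
contact_force: [0.3, -0.1, -0.6]
opening: 0.0919
grip_force: 0.0
```

>>> step_arm(commands=[{"translation": [0,0,0],"roll": 0},{"translation": [0,0,0],"roll": 0},{"translation": [0,0,0],"roll": 0},{"translation": [0,0,0],"roll": 0},{"translation": [0,0,0],"roll": 0},{"translation": [0,0,0],"roll": 0},{"translation": [0,0,0],"roll": 0},{"translation": [0,0,0],"roll": 0},{"translation": [0,0,0],"roll": 0},{"translation": [0,0,0],"roll": 0},{"translation": [0,0,0],"roll": 0},{"translation": [0,0,0],"roll": 0}], fingers=0, grip_force=45)

```text
time: 49.98
tool_pos: [0.4471, 0.0129, 0.0801]
tool_rot: [3.142, 0.0, 1.68]
contact_force: [-0.1, 0.0, -0.8]
opening: 0.0319
grip_force: 45.0
```

```bash
python3 - <<'E'
from h import *
pose()
E
```

```text
t 49.98 pos [447.0623  12.9111  80.0976] rot [3.1415 0.0001 1.6798] F [-0.0669  0.0283 -0.7636] open 0.03191082547784595 grip 44.99539911746979 q [-0.1427  0.3933  1.9255 -0.0001  0.8227 -0.2516]
```

>>> step_arm(commands=[{"translation": [0,0,-4],"roll": 0},{"translation": [0,0,-3],"roll": 0},{"translation": [0,0,0],"roll": 0},{"translation": [0,-10,0],"roll": 0},{"translation": [0,-12,0],"roll": 0},{"translation": [0,-13,0],"roll": 0},{"translation": [0,-12,0],"roll": 0},{"translation": [0,0,-20],"roll": 0},{"translation": [33,3.5,-2],"roll": 0},{"translation": [33,3.5,0],"roll": 0},{"translation": [33,3.5,0],"roll": 0},{"translation": [33,3.5,0],"roll": 0},{"translation": [33,3.5,0],"roll": 0},{"translation": [33,3.5,0],"roll": 0},{"translation": [33,3.5,0],"roll": 0},{"translation": [33,3.5,0],"roll": 0},{"translation": [33,3.5,0],"roll": 0},{"translation": [0,0,0],"roll": 0},{"translation": [0,0,0],"roll": 0},{"translation": [0,0,0],"roll": 0}])

```text
time: 51.65
tool_pos: [0.3987, 0.3061, 0.1087]
tool_rot: [-3.14, 0.001, 1.68]
contact_force: [0.4, 0.0, -1.6]
opening: 0.0316
grip_force: 45.0
```

```bash
python3 - <<'E'
from h import *
pose();go(410,307,1.58,16)
E
```

```text
t 51.65 pos [398.7457 306.0528 108.7008] rot [-3.1404  0.001   1.6805] F [ 0.405   0.0462 -1.565 ] open 0.031612075156178296 grip 44.995304346084595 q [ 0.5023  0.4337  1.7467 -0.0005  0.9627  0.3929]
go: x -0.3 y 11.3 z 92.7 roll 0.100
```

>>> step_arm(commands=[{"translation": [0,11,0],"roll": 0},{"translation": [0,0,35],"roll": 0.1},{"translation": [0,0,30],"roll": 0},{"translation": [0,0,15],"roll": 0},{"translation": [0,0,8],"roll": 0},{"translation": [0,0,4],"roll": 0},{"translation": [0,0,1],"roll": 0},{"translation": [0,0,0],"roll": 0},{"translation": [0,0,0],"roll": 0}])

```text
time: 52.4
tool_pos: [0.4111, 0.3078, 0.0171]
tool_rot: [3.14, -0.001, 1.579]
contact_force: [-0.4, -0.1, -2.9]
opening: 0.0321
grip_force: 45.0
```

>>> step_arm(commands=[{"translation": [0,0,0],"roll": 0},{"translation": [0,0,0],"roll": 0},{"translation": [0,0,0],"roll": 0},{"translation": [0,0,0],"roll": 0},{"translation": [0,0,-10],"roll": 0},{"translation": [0,0,-30],"roll": 0},{"translation": [0,0,-40],"roll": 0},{"translation": [0,0,-40],"roll": 0},{"translation": [0,0,-40],"roll": 0},{"translation": [0,0,-40],"roll": 0},{"translation": [0,0,0],"roll": 0},{"translation": [0,0,0],"roll": 0}], fingers=1)

```text
time: 53.4
tool_pos: [0.4112, 0.3083, 0.2193]
tool_rot: [3.136, -0.003, 1.58]
contact_force: [-0.7, -0.2, 0.2]
opening: 0.0919
grip_force: 0.0
```

```bash
python3 - <<'E'
from h import *
pose();go(445,13,.105,150)
im,g=snap("wrist","w20")
print([(round(d["confidence"],2),np.round(d["at"],3).tolist()) for d in search_frame("wrist","bar")])
E
```

```text
t 53.40 pos [411.2065 308.286  219.2651] rot [ 3.1359 -0.0029  1.5799] F [-0.6755 -0.1975  0.2376] open 0.09193051189292661 grip 0.0 q [ 0.4942  0.3244  1.5716 -0.0001  1.2391  0.4851]
go: x -295.6 y 31.1 z 69.3 roll 1.475
[(0.7, [0.258, 0.261, 0.008]), (0.58, [0.417, 0.313, 0.013])]
```

>>> step_arm(commands=[{"translation": [0,0,0],"roll": 0.123},{"translation": [0,0,0],"roll": 0.123},{"translation": [0,0,0],"roll": 0.123},{"translation": [0,0,0],"roll": 0.123},{"translation": [0,0,0],"roll": 0.123},{"translation": [0,0,0],"roll": 0.123},{"translation": [0,0,0],"roll": 0.123},{"translation": [0,0,0],"roll": 0.123},{"translation": [0,0,0],"roll": 0.123},{"translation": [0,0,0],"roll": 0.123},{"translation": [0,0,0],"roll": 0.123},{"translation": [0,0,0],"roll": 0.122},{"translation": [0,37,2],"roll": 0},{"translation": [0,37,2],"roll": 0},{"translation": [0,37,2],"roll": 0},{"translation": [0,37,2],"roll": 0},{"translation": [0,37,2],"roll": 0},{"translation": [0,37,2],"roll": 0},{"translation": [0,37,2],"roll": 0},{"translation": [0,37,2],"roll": 0}], fingers=0.5)

```text
time: 55.17
tool_pos: [0.4399, 0.0117, 0.1984]
tool_rot: [-3.141, 0.004, 0.105]
contact_force: [-0.0, 0.3, -0.1]
opening: 0.0459
grip_force: 0.0
```

>>> step_arm(commands=[{"translation": [0,0,0],"roll": 0},{"translation": [0,0,0],"roll": 0},{"translation": [0,0,0],"roll": 0}])

```text
time: 55.42
tool_pos: [0.4404, 0.0136, 0.199]
tool_rot: [-3.141, 0.003, 0.104]
contact_force: [-0.0, -0.2, -0.1]
opening: 0.046
grip_force: 0.0
```

```bash
python3 - <<'E'
from h import *
pose()
t=cv2.imread("pics/top0.png");g=get_calibration("top")
m=np.zeros(t.shape[:2],np.uint8);m[150:260,390:520]=(t[150:260,390:520].max(2)<60)
n,l,st,c=cv2.connectedComponentsWithStats(m);i=1+st[1:,4].argmax()
W=p2w(g,np.argwhere(l==i)[:,::-1],.02)[:,:2]*1e3
print("tray",cv2.minAreaRect(W.astype(np.float32)))
im,g=snap("wrist","w21")
print([(round(d["confidence"],2),np.round(d["at"],3).tolist()) for d in search_frame("wrist","module0")])
a=.105;R=np.array([[np.cos(a),-np.sin(a)],[np.sin(a),np.cos(a)]])
gr=im.mean(2)
for y0 in(-64,0,64):
    P=np.array([[33,y0],[-33,y0]])@R.T+[447.5,13.2]; uv=w2p(g,np.c_[P/1e3,[.067]*2]).round().astype(int)
    Q=np.array([[0,y0+28],[0,y0-28]])@R.T+[447.5,13.2]; vw=w2p(g,np.c_[Q/1e3,[.067]*2]).round().astype(int)
    print(y0,uv.ravel(),gr[uv[0,1]:uv[1,1]+1:2,uv[0,0]].astype(int).tolist());print(vw.ravel(),gr[vw[0,1],vw[0,0]:vw[1,0]+1:2].astype(int).tolist())
blobs(im,g,.067,120)
E
```

```text
t 55.42 pos [440.3926  13.5894 199.0011] rot [-3.1406  0.0028  0.1037] F [-0.0369 -0.2461 -0.085 ] open 0.04598543355062726 grip 0.0 q [-0.1437  0.217   1.7827  0.0004  1.1448  1.3233]
tray ((609.5169067382812, -276.9796447753906), (252.6458740234375, 156.30828857421875), 79.99161529541016)
[(0.9, [0.457, -0.052, 0.066]), (0.87, [0.446, 0.011, 0.065]), (0.63, [0.442, 0.072, 0.068]), (0.49, [0.512, 0.245, 0.005])]
-64 [405 179 400 261] [94, 55, 69, 208, 252, 232, 193, 193, 191, 192, 190, 191, 191, 189, 190, 190, 190, 191, 187, 189, 191, 189, 190, 190, 192, 191, 192, 191, 189, 191, 191, 192, 191, 191, 190, 188, 188, 188, 188, 187, 166, 75]
[367 221 438 221] [188, 195, 164, 68, 37, 87, 171, 196, 195, 190, 190, 191, 190, 188, 192, 191, 193, 193, 188, 189, 195, 195, 194, 193, 191, 194, 193, 197, 194, 187, 193, 192, 189, 191, 160, 63]
0 [321 179 321 261] [76, 37, 43, 93, 178, 196, 193, 193, 195, 193, 192, 192, 192, 192, 191, 192, 192, 191, 190, 191, 191, 191, 190, 189, 189, 191, 189, 190, 190, 189, 189, 189, 189, 187, 182, 153, 144, 144, 144, 152, 163, 95]
[285 222 356 221] [189, 190, 187,
[... 268 characters left out ...]
 184, 184, 185, 186, 184, 184, 184, 185, 183, 183, 182, 183, 182, 181, 181, 181, 182, 181, 181, 180, 178, 177, 174, 155, 92]
[204 222 275 222] [68, 166, 252, 253, 253, 253, 252, 194, 206, 253, 254, 246, 184, 182, 184, 180, 183, 185, 184, 185, 185, 182, 188, 189, 189, 190, 185, 187, 189, 189, 192, 173, 95, 114, 185, 191]
px [ 48. 198.] c 451.2 231.5 size 126.2 67.3 yaw 0.735
px [229. 288.] c 382.1 78.7 size 36.7 15.9 yaw -1.365
px [336. 298.] c 384.5 -6.5 size 54.2 29.0 yaw -1.466
px [276. 296.] c 378.7 44.3 size 28.2 20.6 yaw 0.105
px [ 50. 381.] c 271.0 236.0 size 46.7 26.3 yaw 0.098
px [317. 383.] c 300.4 0.2 size 136.2 37.7 yaw -1.465
px [584. 384.] c 321.0 -236.0 size 46.3 25.7 yaw 0.106
```

>>> step_arm(commands=[{"translation": [3.5,32.5,10],"roll": 0},{"translation": [3.5,32.5,10],"roll": 0},{"translation": [0,0,30],"roll": 0},{"translation": [0,0,30],"roll": 0},{"translation": [0,0,0],"roll": 0},{"translation": [0,0,0],"roll": 0},{"translation": [0,0,30],"roll": 0},{"translation": [0,0,20],"roll": 0},{"translation": [0,0,10],"roll": 0},{"translation": [0,0,3],"roll": 0},{"translation": [0,0,0],"roll": 0},{"translation": [0,0,0],"roll": 0}], fingers=0.5)

```text
time: 56.52
tool_pos: [0.4562, -0.0504, 0.0587]
tool_rot: [3.141, -0.003, 0.106]
contact_force: [0.3, -0.9, 0.4]
opening: 0.0458
grip_force: 0.0
```

>>> step_arm(commands=[{"translation": [0,0,0],"roll": 0},{"translation": [0,0,0],"roll": 0},{"translation": [0,0,0],"roll": 0},{"translation": [0,0,0],"roll": 0},{"translation": [0,0,-20],"roll": 0},{"translation": [0,0,-30],"roll": 0},{"translation": [0,0,-30],"roll": 0},{"translation": [0,0,0],"roll": 0.093},{"translation": [0,0,0],"roll": 0.093},{"translation": [0,0,0],"roll": 0.093},{"translation": [0,0,0],"roll": 0},{"translation": [0,0,0],"roll": 0}], fingers=0, grip_force=30)

```text
time: 57.52
tool_pos: [0.4548, -0.0506, 0.1372]
tool_rot: [3.142, 0.0, -0.172]
contact_force: [1.0, -0.4, -1.9]
opening: 0.0368
grip_force: 30.0
```

```bash
python3 - <<'E'
from h import *
pose();go(597.3,-346,-.175,15)
E
```

```text
t 57.52 pos [454.8052 -50.6374 137.2379] rot [ 3.1415  0.     -0.1717] F [ 0.9917 -0.3902 -1.9069] open 0.03677337832779459 grip 30.0 q [-0.2786  0.3215  1.8325 -0.0001  0.9876  1.4639]
go: x 190.9 y 266.7 z 122.2 roll 0.003
```

>>> step_arm(commands=[{"translation": [21.2,29.6,0],"roll": 0},{"translation": [21.2,29.6,0],"roll": 0},{"translation": [21.2,29.6,0],"roll": 0},{"translation": [21.2,29.6,0],"roll": 0},{"translation": [21.2,29.6,0],"roll": 0},{"translation": [21.2,29.6,0],"roll": 0},{"translation": [21.2,29.6,0],"roll": 0},{"translation": [21.2,29.6,0],"roll": 0},{"translation": [21.2,29.6,0],"roll": 0},{"translation": [0,0,40],"roll": 0},{"translation": [0,0,35],"roll": 0},{"translation": [0,0,0],"roll": 0},{"translation": [0,0,0],"roll": 0},{"translation": [0,0,0],"roll": 0}])

```text
time: 58.68
tool_pos: [0.5974, -0.3463, 0.0639]
tool_rot: [3.141, -0.002, -0.173]
contact_force: [0.6, -0.9, 0.0]
opening: 0.0364
grip_force: 30.0
```

```bash
python3 - <<'E'
from h import *
pose();go(597.3,-346,-.175,15)
im,g=snap("wrist","w22")
# tray rim outline check: project model inner rim and report edges found of dark blob
m=(im.max(2)<70).astype(np.uint8);n,l,st,c=cv2.connectedComponentsWithStats(m)
a=-.175;R=np.array([[np.cos(a),-np.sin(a)],[np.sin(a),np.cos(a)]])
P=np.array([[75,125],[75,-125],[-75,-125],[-75,125]])@R.T+[609.5,-277]
print("model rim px",w2p(g,np.c_[P/1e3,[.028]*4]).round())
for i in range(1,n):
    if st[i,4]>5000:
        print(st[i]);cnt=max(cv2.findContours((l==i).astype(np.uint8),0,2)[0],key=cv2.contourArea)
        print(cv2.approxPolyDP(cnt,6,True).reshape(-1,2).tolist())
E
```

```text
t 58.68 pos [ 597.4316 -346.3124   63.8974] rot [ 3.1407 -0.0018 -0.1728] F [ 0.5747 -0.9326  0.0402] open 0.03641854831677059 grip 29.9996155500412 q [-0.6362  0.7873  1.2064 -0.      1.1459  1.1074]
go: x -0.2 y -0.3 z 48.9 roll 0.002
model rim px [[-78. 131.]
 [430. 132.]
 [409. 392.]
 [ -6. 391.]]
[     0    127    640    353 113981]
[[0, 127], [0, 287], [19, 292], [28, 325], [8, 331], [123, 333], [105, 339], [110, 354], [102, 357], [107, 373], [100, 383], [90, 381], [84, 364], [37, 365], [42, 383], [91, 384], [94, 410], [1, 409], [0, 449], [411, 450], [425, 457], [435, 479], [639, 479], [639, 409], [162, 408], [168, 398], [243, 397], [240, 365], [231, 382], [222, 376], [223, 328], [237, 314], [236, 291], [273, 281], [276, 248], [360, 248], [363, 281], [403, 294], [399, 314], [413, 326], [416, 366], [406, 382], [396, 365], [394, 398], [543, 391], [553, 332], [511, 297], [413, 294], [424, 128]]
```

The tray rim matches the model to about 3 mm. I set the module down.

>>> step_arm(commands=[{"translation": [0,0,20],"roll": 0},{"translation": [0,0,15],"roll": 0},{"translation": [0,0,8],"roll": 0},{"translation": [0,0,4],"roll": 0},{"translation": [0,0,1.5],"roll": 0},{"translation": [0,0,0],"roll": 0},{"translation": [0,0,0],"roll": 0}])

```text
time: 59.32
tool_pos: [0.5978, -0.3466, 0.0172]
tool_rot: [3.14, -0.003, -0.174]
contact_force: [-3.3, 2.2, 5.6]
opening: 0.0367
grip_force: 30.0
```

>>> step_arm(commands=[{"translation": [0,0,0],"roll": 0},{"translation": [0,0,0],"roll": 0},{"translation": [0,0,0],"roll": 0},{"translation": [0,0,0],"roll": 0},{"translation": [0,0,-10],"roll": 0},{"translation": [0,0,-30],"roll": 0},{"translation": [0,0,-40],"roll": 0},{"translation": [0,0,-40],"roll": 0},{"translation": [0,0,0],"roll": -0.093},{"translation": [0,0,0],"roll": -0.093},{"translation": [0,0,0],"roll": -0.093},{"translation": [0,0,0],"roll": 0},{"translation": [0,0,0],"roll": 0}], fingers=0.5)

```text
time: 60.4
tool_pos: [0.5967, -0.3461, 0.1342]
tool_rot: [3.141, -0.0, 0.102]
contact_force: [-0.0, -0.0, 0.2]
opening: 0.0456
grip_force: 0.0
```

```bash
python3 - <<'E'
from h import *
pose();go(447.5,13.2,.105,150)
E
```

```text
t 60.40 pos [ 596.6633 -346.1268  134.176 ] rot [ 3.1413 -0.0003  0.1019] F [-0.0479 -0.0253  0.1825] open 0.045586019133371646 grip 0.0 q [-0.6366  0.7207  1.1341 -0.0001  1.2864  0.8323]
go: x -111.8 y -372.6 z -15.8 roll -0.003
```

>>> step_arm(commands=[{"translation": [-10.2,-33.9,-2],"roll": -0.003},{"translation": [-10.2,-33.9,-2],"roll": 0},{"translation": [-10.2,-33.9,-2],"roll": 0},{"translation": [-10.2,-33.9,-2],"roll": 0},{"translation": [-10.2,-33.9,-2],"roll": 0},{"translation": [-10.2,-33.9,-2],"roll": 0},{"translation": [-10.2,-33.9,-2],"roll": 0},{"translation": [-10.2,-33.9,-2],"roll": 0},{"translation": [-10.2,-33.9,0],"roll": 0},{"translation": [-10.2,-33.9,0],"roll": 0},{"translation": [-10.2,-33.9,0],"roll": 0},{"translation": [0,0,0],"roll": 0},{"translation": [0,0,0],"roll": 0},{"translation": [0,0,0],"roll": 0}])

```text
time: 61.57
tool_pos: [0.4458, 0.0124, 0.15]
tool_rot: [3.141, -0.001, 0.107]
contact_force: [-0.0, 0.9, 0.6]
opening: 0.046
grip_force: 0.0
```

```bash
python3 - <<'E'
from h import *
pose();go(447.5,13.2,.105,55);
for c in("wrist","scene"):
    snap(c);print([(round(d["confidence"],2),np.round(d["at"],3).tolist()) for d in search_frame(c,"module0")])
E
```

```text
t 61.57 pos [445.8034  12.3593 150.0358] rot [ 3.1408 -0.0013  0.1068] F [-0.0098  0.9392  0.56  ] open 0.04595103683105593 grip 0.0 q [-0.1441  0.2839  1.8458 -0.0005  1.0105  1.3201]
go: x 1.8 y -0.7 z 95.0 roll 0.002
[(0.94, [0.446, 0.071, 0.07]), (0.71, [0.448, 0.013, 0.065]), (0.56, [0.49, 0.016, 0.042])]
[(0.77, [0.446, 0.02, 0.063]), (0.69, [0.599, -0.331, 0.023]), (0.64, [0.44, 0.08, 0.066]), (0.58, [0.426, 0.314, 0.014])]
```

>>> step_arm(commands=[{"translation": [1.8,-0.7,30],"roll": 0},{"translation": [0,0,30],"roll": 0},{"translation": [0,0,22],"roll": 0},{"translation": [0,0,12],"roll": 0},{"translation": [0,0,1],"roll": 0},{"translation": [0,0,0],"roll": 0},{"translation": [0,0,0],"roll": 0}])

```text
time: 62.35
tool_pos: [0.4476, 0.013, 0.0553]
tool_rot: [3.141, -0.001, 0.107]
contact_force: [-0.2, -0.8, 0.3]
opening: 0.0459
grip_force: 0.0
```

>>> step_arm(commands=[{"translation": [0,0,0],"roll": 0},{"translation": [0,0,0],"roll": 0},{"translation": [0,0,0],"roll": 0},{"translation": [0,0,0],"roll": 0},{"translation": [0,0,-20],"roll": 0},{"translation": [0,0,-30],"roll": 0},{"translation": [0,0,-30],"roll": 0},{"translation": [0,0,0],"roll": 0.093},{"translation": [0,0,0],"roll": 0.093},{"translation": [0,0,0],"roll": 0.094},{"translation": [0,0,0],"roll": 0},{"translation": [0,0,0],"roll": 0}], fingers=0, grip_force=30)

```text
time: 63.35
tool_pos: [0.4466, 0.0136, 0.1346]
tool_rot: [3.142, 0.0, -0.169]
contact_force: [0.5, -0.0, -1.5]
opening: 0.0366
grip_force: 30.0
```

```bash
python3 - <<'E'
from h import *
pose();go(609.5,-277,-.175,64)
E
```

```text
t 63.35 pos [446.6185  13.623  134.6311] rot [ 3.1415  0.0002 -0.1695] F [ 0.4967 -0.0121 -1.512 ] open 0.036628096636859474 grip 29.99978005886078 q [-0.1413  0.3075  1.8631 -0.0001  0.9712  1.599 ]
go: x 209.6 y 259.0 z 70.6 roll 0.006
```

>>> step_arm(commands=[{"translation": [23.3,28.8,0],"roll": 0},{"translation": [23.3,28.8,0],"roll": 0},{"translation": [23.3,28.8,0],"roll": 0},{"translation": [23.3,28.8,0],"roll": 0},{"translation": [23.3,28.8,0],"roll": 0},{"translation": [23.3,28.8,0],"roll": 0},{"translation": [23.3,28.8,0],"roll": 0},{"translation": [23.3,28.8,0],"roll": 0},{"translation": [23.2,28.6,0],"roll": 0.005},{"translation": [0,0,40],"roll": 0},{"translation": [0,0,32],"roll": 0},{"translation": [0,0,0],"roll": 0},{"translation": [0,0,0],"roll": 0}])

```text
time: 64.43
tool_pos: [0.6075, -0.2767, 0.0606]
tool_rot: [-3.14, 0.005, -0.176]
contact_force: [0.5, -0.1, 0.2]
opening: 0.0366
grip_force: 30.0
```

```bash
python3 - <<'E'
from h import *
pose();go(609.5,-277,-.175,16)
E
```

```text
t 64.43 pos [ 607.4852 -276.7097   60.5606] rot [-3.1396  0.0053 -0.1756] F [ 0.5485 -0.0911  0.2435] open 0.03657775616795009 grip 29.999509155750275 q [-0.5421  0.7556  1.2831  0.      1.1085  1.2042]
go: x 2.0 y -0.1 z 44.6 roll -0.001
```

>>> step_arm(commands=[{"translation": [0,0,20],"roll": 0},{"translation": [0,0,14],"roll": 0},{"translation": [0,0,7],"roll": 0},{"translation": [0,0,4],"roll": 0},{"translation": [0,0,1],"roll": 0},{"translation": [0,0,0],"roll": 0},{"translation": [0,0,0],"roll": 0}])

```text
time: 65.02
tool_pos: [0.6097, -0.2779, 0.0181]
tool_rot: [3.141, -0.002, -0.177]
contact_force: [-0.0, -0.1, -0.4]
opening: 0.0367
grip_force: 30.0
```

>>> step_arm(commands=[{"translation": [0,0,0],"roll": 0},{"translation": [0,0,0],"roll": 0},{"translation": [0,0,0],"roll": 0},{"translation": [0,0,0],"roll": 0},{"translation": [0,0,-10],"roll": 0},{"translation": [0,0,-30],"roll": 0},{"translation": [0,0,-40],"roll": 0},{"translation": [0,0,-40],"roll": 0},{"translation": [0,0,0],"roll": -0.093},{"translation": [0,0,0],"roll": -0.093},{"translation": [0,0,0],"roll": -0.094},{"translation": [0,0,0],"roll": 0},{"translation": [0,0,0],"roll": 0}], fingers=0.5)

```text
time: 66.1
tool_pos: [0.609, -0.2776, 0.1373]
tool_rot: [3.141, -0.0, 0.1]
contact_force: [0.1, 0.0, -0.1]
opening: 0.0459
grip_force: 0.0
```

```bash
python3 - <<'E'
from h import *
pose();go(440.5,75.5,.105,150)
E
```

```text
t 66.10 pos [ 608.9622 -277.5835  137.2728] rot [ 3.1412 -0.0004  0.0999] F [ 0.1152  0.029  -0.143 ] open 0.045895399077444436 grip 0.0 q [-0.5421  0.6792  1.2054 -0.0001  1.2564  0.9288]
go: x -132.4 y -368.1 z -12.7 roll -0.005
```

>>> step_arm(commands=[{"translation": [-12,-33.5,-2],"roll": -0.005},{"translation": [-12,-33.5,-2],"roll": 0},{"translation": [-12,-33.5,-2],"roll": 0},{"translation": [-12,-33.5,-2],"roll": 0},{"translation": [-12,-33.5,-2],"roll": 0},{"translation": [-12,-33.5,-2],"roll": 0},{"translation": [-12,-33.5,0],"roll": 0},{"translation": [-12,-33.5,0],"roll": 0},{"translation": [-12,-33.5,0],"roll": 0},{"translation": [-12,-33.5,0],"roll": 0},{"translation": [-12,-33.5,0],"roll": 0},{"translation": [0,0,0],"roll": 0},{"translation": [0,0,0],"roll": 0},{"translation": [0,0,0],"roll": 0}])

```text
time: 67.27
tool_pos: [0.4388, 0.0745, 0.149]
tool_rot: [3.141, -0.001, 0.107]
contact_force: [-0.4, -0.2, -0.5]
opening: 0.0461
grip_force: 0.0
```

```bash
python3 - <<'E'
from h import *
pose();go(440.5,75.5,.105,55);
for c in("wrist","scene"):
    im,g=snap(c);print([(round(d["confidence"],2),np.round(d["at"],3).tolist()) for d in search_frame(c,"module0")])
    if c=="wrist":
        a=.105;R=np.array([[np.cos(a),-np.sin(a)],[np.sin(a),np.cos(a)]])
        Q=np.array([[10,64+28],[10,64-28]])@R.T+[447.5,13.2]; vw=w2p(g,np.c_[Q/1e3,[.067]*2]).round().astype(int)
        print(vw.ravel(),im.mean(2)[vw[0,1],vw[0,0]:vw[1,0]+1:2].astype(int).tolist())
E
```

```text
t 67.27 pos [438.8357  74.5031 148.9877] rot [ 3.141  -0.0011  0.1068] F [-0.4092 -0.2092 -0.4535] open 0.0460987426496121 grip 0.0 q [-0.004   0.284   1.8493 -0.0005  1.0072  1.4602]
go: x 1.8 y -0.8 z 94.0 roll 0.002
[(0.7, [0.443, 0.075, 0.067])]
[273 232 359 232] [164, 184, 183, 181, 183, 182, 150, 55, 33, 53, 140, 184, 191, 184, 179, 180, 186, 183, 179, 184, 184, 184, 185, 187, 185, 183, 184, 189, 189, 191, 189, 187, 185, 189, 190, 189, 192, 184, 179, 192, 186, 186, 190, 188]
[(0.76, [0.599, -0.331, 0.024]), (0.64, [0.609, -0.266, 0.024]), (0.56, [0.443, 0.08, 0.067]), (0.55, [0.75, -0.154, 0.066])]
```

>>> step_arm(commands=[{"translation": [1.8,0.9,30],"roll": 0},{"translation": [0,0,30],"roll": 0},{"translation": [0,0,21],"roll": 0},{"translation": [0,0,12],"roll": 0},{"translation": [0,0,1],"roll": 0},{"translation": [0,0,0],"roll": 0},{"translation": [0,0,0],"roll": 0}])

```text
time: 68.05
tool_pos: [0.4409, 0.0736, 0.0552]
tool_rot: [3.141, -0.001, 0.107]
contact_force: [0.3, 0.4, 0.4]
opening: 0.0457
grip_force: 0.0
```

>>> step_arm(commands=[{"translation": [0,0,0],"roll": 0},{"translation": [0,0,0],"roll": 0},{"translation": [0,0,0],"roll": 0},{"translation": [0,0,0],"roll": 0},{"translation": [0,0,-20],"roll": 0},{"translation": [0,0,-30],"roll": 0},{"translation": [0,0,-30],"roll": 0},{"translation": [0,0,0],"roll": 0.093},{"translation": [0,0,0],"roll": 0.093},{"translation": [0,0,0],"roll": 0.094},{"translation": [0,0,0],"roll": 0},{"translation": [0,0,0],"roll": 0}], fingers=0, grip_force=30)

```text
time: 69.05
tool_pos: [0.44, 0.0741, 0.1347]
tool_rot: [3.142, 0.0, -0.169]
contact_force: [0.0, -0.3, -1.0]
opening: 0.0369
grip_force: 30.0
```

```bash
python3 - <<'E'
from h import *
pose();go(530,-150,-.175,64);go(621.7,-208,-.175,64)
E
```

```text
t 69.05 pos [439.9579  74.0602 134.6762] rot [ 3.1416  0.     -0.1695] F [ 0.0481 -0.2933 -0.9876] open 0.036851755464924335 grip 29.99009370803833 q [-0.0053  0.3062  1.8648 -0.      0.9706  1.735 ]
go: x 126.5 y 205.7 z 70.7 roll 0.006
go: x 226.7 y 247.4 z 70.7 roll 0.006
```

>>> step_arm(commands=[{"translation": [21.1,34.3,0],"roll": 0},{"translation": [21.1,34.3,0],"roll": 0},{"translation": [21.1,34.3,0],"roll": 0},{"translation": [21.1,34.3,0],"roll": 0},{"translation": [21.1,34.3,0],"roll": 0},{"translation": [21.1,34.3,0],"roll": 0.005},{"translation": [33.4,13.9,0],"roll": 0},{"translation": [33.4,13.9,0],"roll": 0},{"translation": [33.4,13.9,0],"roll": 0},{"translation": [0,0,40],"roll": 0},{"translation": [0,0,30],"roll": 0},{"translation": [0,0,0],"roll": 0},{"translation": [0,0,0],"roll": 0}])

```text
time: 70.13
tool_pos: [0.6194, -0.2085, 0.0627]
tool_rot: [-3.14, 0.005, -0.175]
contact_force: [0.5, 0.4, -0.5]
opening: 0.0367
grip_force: 30.0
```

```bash
python3 - <<'E'
from h import *
pose();go(621.7,-208,-.175,16)
E
```

```text
t 70.13 pos [ 619.4006 -208.5089   62.7298] rot [-3.1402  0.0051 -0.1755] F [ 0.5427  0.3764 -0.5052] open 0.036739959635856356 grip 29.989700317382812 q [-0.4419  0.7298  1.33   -0.0001  1.0871  1.3044]
go: x 2.2 y -0.9 z 46.7 roll -0.000
```

>>> step_arm(commands=[{"translation": [0,0,20],"roll": 0},{"translation": [0,0,16],"roll": 0},{"translation": [0,0,7],"roll": 0},{"translation": [0,0,4],"roll": 0},{"translation": [0,0,1],"roll": 0},{"translation": [0,0,0],"roll": 0},{"translation": [0,0,0],"roll": 0}])

```text
time: 70.72
tool_pos: [0.6216, -0.2095, 0.0181]
tool_rot: [3.141, -0.002, -0.177]
contact_force: [-0.1, 0.5, -1.1]
opening: 0.0365
grip_force: 30.0
```

>>> step_arm(commands=[{"translation": [0,0,0],"roll": 0},{"translation": [0,0,0],"roll": 0},{"translation": [0,0,0],"roll": 0},{"translation": [0,0,0],"roll": 0},{"translation": [0,0,-10],"roll": 0},{"translation": [0,0,-30],"roll": 0},{"translation": [0,0,-40],"roll": 0},{"translation": [0,0,-40],"roll": 0},{"translation": [-30,15,-25],"roll": 0},{"translation": [-30,15,-25],"roll": 0},{"translation": [-30,15,-25],"roll": 0},{"translation": [0,0,0],"roll": 0},{"translation": [0,0,0],"roll": 0},{"translation": [0,0,0],"roll": 0}], fingers=0.5)

```text
time: 71.88
tool_pos: [0.5249, -0.2374, 0.2117]
tool_rot: [3.142, -0.001, -0.178]
contact_force: [-0.2, -0.1, 0.1]
opening: 0.0459
grip_force: 0.0
```

```bash
python3 - <<'E'
from h import *
pose()
im,g=snap("wrist","w30");blobs(im,g,.026,110)
print([(round(d["confidence"],2),np.round(d["at"],3).tolist()) for d in search_frame("wrist","module0")])
im,g=snap("scene","s30");
for n in("module0","bar","handle_top","stick_knob","cleaner","label_roll","screwdriver"): print(n,[(round(d["confidence"],2),np.round(d["at"],3).tolist()) for d in search_frame("scene",n)])
b=im[:,:,::-1]
blobs(im,g,.011,150,200,2500)
E
```

```text
t 71.88 pos [ 524.8901 -237.4451  211.721 ] rot [ 3.1415 -0.0009 -0.1778] F [-0.1876 -0.0544  0.1218] open 0.045857349475934776 grip 0.0 q [-0.558   0.4469  1.4039  0.0003  1.2899  1.1905]
px [266. 114.] c 618.0 -208.2 size 62.6 39.3 yaw -0.169
px [347. 112.] c 607.7 -277.0 size 59.7 39.9 yaw -0.178
px [428. 112.] c 595.5 -345.2 size 59.7 39.1 yaw -0.176
px [138. 291.] c 480.4 -44.9 size 44.2 14.9 yaw -1.494
px [ 48. 351.] c 434.8 63.5 size 26.5 22.3 yaw 1.394
px [ 29. 384.] c 397.5 95.8 size 79.7 56.4 yaw 1.380
px [602. 385.] c 289.2 -505.1 size 81.4 57.2 yaw 1.394
px [318. 383.] c 348.1 -204.6 size 193.4 44.5 yaw 1.394
[(0.93, [0.602, -0.348, 0.025]), (0.76, [0.609, -0.279, 0.024]), (0.71, [0.62, -0.211, 0.025])]
module0 [(0.73, [0.621, -0.198, 0.024]), (0.7, [0.607, -0.266, 0.024]), (0.69, [0.601, -0.328, 0.025]), (0.67, [0.674, 0.039, 0.15]), (0.32, [0.412, -0.277, 0.043])]
bar [(0.81, [0.427, 0.316, 0.011]), (0.79, [0.263, 0.255, 0.008]), (0.66, [0.32, 0.606, 0.011]), (0.49, [0.562, 0.376, 0.001]), (0.3, [0.814, -0.043, 0.021])]
handle_top [(0.62, [0.64, 0.044, 0.115])]
stick_knob [(0.49, [0.406, -0.296, 0.13])]
cleaner [(0.72, [0.619, -0.194, 0.026]), (0.59, [0.749, -0.154, 0.064])]
label_roll [(0.78, [0.755, 0.143, 0.028])]
screwdriver [(0.72, [0.813, -0.04, 0.02])]
px [116.  31.] c 541.5 -1678.9 size 920.5 35.9 yaw 0.002
px [317.  27.] c -290.8 -1259.7 size 632.8 41.3 yaw 0.001
px [405.  38.] c -535.9 -949.1 size 634.1 280.4 yaw 1.042
px [511.  58.] c -917.6 -564.3 size 707.1 361.3 yaw 0.880
px [125.  68.] c 597.3 -1257.3 size 810.5 40.1 yaw 0.002
px [330. 222.] c 424.7 -25.9 size 198.8 78.8 yaw -1.461
px [395. 312.] c 459.1 320.5 size 185.7 115.3 yaw -1.289
px [242. 303.] c 741.4 107.0 size 92.5 68.1 yaw 1.091
px [536. 392.] c 337.2 612.7 size 93.0 70.2 yaw 0.511
px [396. 463.] c 654.8 563.4 size 164.7 83.6 yaw -0.549
```

```bash
python3 - <<'E'
from h import *
im=cv2.imread("pics/w30.png").astype(int);g=get_calibration("wrist")
for cx,cy in((266,114),(347,112),(428,112)):
    print(im[cy-48:cy+60:4,cx].mean(1).astype(int).tolist(), im[cy,cx-34:cx+35:4].mean(1).astype(int).tolist())
    m=(im[cy-50:cy+60,cx-36:cx+36].mean(2)>110).astype(np.uint8);c=max(cv2.findContours(m,0,2)[0],key=cv2.contourArea);print(cv2.contourArea(c),(cv2.approxPolyDP(c,3,True).reshape(-1,2)+[cx-36,cy-50]).tolist())
E
```

```text
[92, 93, 95, 101, 255, 255, 255, 255, 255, 255, 255, 255, 255, 255, 255, 255, 255, 255, 255, 245, 217, 224, 165, 96, 94, 93, 95] [91, 90, 93, 152, 255, 255, 255, 255, 255, 255, 255, 255, 255, 255, 220, 91, 101, 98]
3331.0 [[243, 80], [246, 151], [253, 155], [285, 155], [290, 150], [288, 80]]
[90, 92, 93, 93, 254, 255, 255, 255, 255, 255, 255, 255, 255, 255, 255, 255, 255, 255, 255, 252, 211, 236, 185, 46, 48, 47, 47] [99, 99, 98, 171, 255, 255, 255, 255, 255, 255, 255, 255, 255, 255, 195, 89, 91, 89]
3320.0 [[326, 78], [325, 148], [330, 152], [361, 154], [369, 147], [371, 80]]
[72, 74, 76, 74, 249, 255, 255, 255, 255, 255, 255, 255, 255, 255, 255, 255, 255, 255, 255, 252, 223, 228, 95, 77, 75, 76, 74] [84, 86, 60, 199, 255, 255, 255, 255, 255, 254, 255, 255, 255, 255, 174, 72, 71, 68]
3309.0 [[410, 78], [403, 149], [406, 154], [439, 154], [447, 149], [453, 80]]
```

All three modules lie flat with equal outlines, the bar is on the mat, and the pliers are open. I hand the job in.

```bash
python3 -c "
from cell import hand_in
print(hand_in())"
```

```text
the job is handed in; nothing more can be done
None
```

The job ran through to the end and is handed in, but the hand-in gave no verdict. By the last camera check all three modules lie flat side by side in the tray, the bar is on the mat, the pliers are open, the stick is at centre and the bottle, paper roll and screwdriver are where they were.

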